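Hook the slide key out of the covered jig slot

TASK

The steel slide key has slipped back inside the covered slot of the blue-topped jig. Take the red-handled hooked pick from its wooden rack, reach it into the slot over the key, hook the key from behind and draw it out along the apron until it seats against the brass stop; press it home there with a light steady pull of about 9 N for a second (never more than 15 N, and do not strain the pick against the jig), then unhook and put the pick back upright in its rack. Keep your fingers off the key and leave the cork block, the wooden knob and the tin where they are.

Things in the scene. Friction and masses are not known exactly. Their poses are not given: they have to be found in the camera images.
- jig: Fixed slot jig, 228 long (x) x 64 wide x 54 tall, aluminium on a dark base plate, opaque blue cover. Origin: on the bench under the centre of the slot's mouth; +x points into the slot (away from the robot), -x out along the open apron. Slot floor 10 above the bench; inside, the slot is 24 wide, 38 high (floor to cover) and 112 deep from the mouth to a back wall.
- mouth (a point): Centre of the slot's mouth, on the slot floor, 10 above the bench. From here the floor goes on towards the robot (jig -x) as an open apron 106 long, between two guide ribs 24 apart and 9 high.
- stop: Fixed rigid brass stop, 12 x 24 x 9 mm, across the apron between the ribs; its place along the apron differs each time, its face 78 to 92 in front of the mouth. Origin: foot of the face that meets the key (it looks to +x, to the mouth); axes parallel to the jig's.
- key: Loose steel slide key, 40 long (x, along the slot) x 20 x 10 thick, 77 g. Origin: centre of its underside. From its rear (+x) end a stiff brass tail 12 wide sticks out 0 to 18 (varies, not reported): the hook bears on it. At the start it lies hidden on the slot floor, rearmost point 54 to 88 behind the mouth. Seated, its origin is 20 from the stop's (+x) and all of it is out of the slot.
- pick: Loose hooked pick, 120 g, upright. Origin: underside of the 36 x 36 x 4 steel guard plate, on the handle's axis (z up). Red handle 22 (x) x 16 (y), from 4 to 78 above the origin: grip it across y. Below the guard a steel bar 6 wide, 7 high (z -7 to 0) runs along +x to x = 128; at its end a 6 x 6 mm hook points down to z = -21, 14 below the bar.
- pick_tip (a point): Centre of the lower end of the pick's hook, at (125, 0, -21) in the pick's frame.
- rack: Fixed wooden rack, 60 (x) x 44 (y) x 46 tall, with a slot 14 wide, 38 deep, along its x, open at the top and both ends. Origin: centre of its underside. The pick's guard rests on the top (pick origin 46 above the rack's, within 2 mm of its centre), the bar in the slot, jutting out to the rack's +x.
- cork: Cork block with grey face, 61 x 110 x 36, bystander. Origin: centre of its underside.
- knob: Turned wooden drawer knob, 44 wide, 48 tall, bystander. Origin: centre of its underside.
- tin: Round green-lidded tin, 76 wide, 31 tall, bystander. Origin: centre of its underside.
Mind the look-alikes: they are no part of the job. What is shaped like the rack but purple or white is not meant.

How it is judged:
By the outcome, as a careful person would: the job done as asked, in the order asked, and still so for the second after the job is handed in, with the robot touching nothing.
It also fails if it takes over 72 s, if anything falls off the work surface, if the arm or the gripper's body presses on something with over 40 N, if the wrist force passes 120 N, or if a joint passes its speed limit or range.

ROBOT

A 7-joint arm with a two-finger parallel gripper is mounted at the origin on a cart in front of the work surface, level with it; the furniture and walls round the work are solid. World frame = base frame: x ahead of the robot, y to its left, z up, the work surface at z = 0. Lengths are in mm, angles in rad, forces in N, time in s.
With the tool pointing down it reaches from about 400 to 850 mm from the base axis. Payload 4.4 kg.
Tool frame: the origin (TCP) lies at the very end of the fingers, on their centre line; the grasp point (between the pads) lies env.grip_point_offset behind it (env.grip_point_offset is the distance from the TCP to the grasp point, in mm); z points along the fingers, y is the direction in which the jaws open and shut (so a half turn about z gives the same grasp; the last joint's range is limited). The gripper opens to 94 mm and grips with 3 to 60 N. Pads are 16 mm wide; open, the fingers measure 119 mm over their backs; the gripper's body (75 mm by 177 mm) begins 78 mm behind the grasp point.
Start: joints at [1.141, 0.628, 0.038, 1.517, -0.027, 0.996, -0.02], TCP at [231.317, -607.462, 205.478] pointing down, gripper open.
Joint ranges: [-3.06, 3.06], [-0.37, 2.12], [-1.25, 1.32], [0.18, 2.47], [-1.1, 4.24], [0.23, 1.98], [-2.94, 2.94]. Speed limits (rad/s): [2.57, 2.57, 3.14, 3.14, 3.14, 3.14, 3.14].

INTERFACE

Orientations are given as a rotation vector (axis times angle).
In Python, from plant import readout, optics, ticket, env gives the robot as it stands.
- The arm moves only by the tool servo_tool, never from a script. Its argument "commands" is a list of rows, each an object with "dp": the shift along the tool's x, y, z in mm, a list of three; "angular": the turn, a rotation vector about the tool's x, y, z in rad, a list of three; "hand": the opening, from 0 (shut) to 1 (fully open). In form: [{"dp": [dx, dy, dz], "angular": [rx, ry, rz], "hand": hand}, ...]. A call has 1 to 10 rows; each row is the pose to reach, as a shift and turn from the pose commanded when the call began, along the tool's axes at that moment; what a row does not reach only later rows make up. A row lasts 1/10 s, in which the tool goes at most 50 mm and 8.59 degrees, less where a joint would pass 70% of its speed; a pose out of reach is approached as far as the arm can. A call with a gripper value outside its range is refused whole. The fingers move at their own pace and stop on an object; "force" is the grip in N (left out, the last holds). Time passes only in rows, so rows that repeat a pose let the fingers close. It gives the time, the measured TCP pose, the force and the opening at its end, in the units of the state.
- readout.state(): the state, without advancing time (a new reading comes with each control period).
- optics.grab_frame(name): name is "side" or "top"; returns the picture (420x560x3 uint8, red, green, blue); there is no depth.
- optics.camera_info(name): a dict with "intrinsics" (3x3 intrinsics, pixels), "eye" and "attitude" of the camera in the world. Camera axes: x right, y up, looking along -z (the intrinsics and any distortion apply to the point x, -y, -z); pixel columns grow to the right and rows downward; lengths in mm; the calibration is good to about 2 mm. A picture is of the moment at which its call begins. camera_info takes no time and is no camera call.
- ticket.job_done(): hands the job in, once; it reports no verdict.
The state is a dict: "time": time; "joint_positions": joint angles; "qvel": joint speeds; "tau": joint torques, N m; "tool_pos": TCP position; "orientation": TCP orientation; "contact_force": force on the tool from outside, world axes, zero at the start; "wrist_torque": the same for the moment, N m; "grip_width": finger opening in mm.
Only numpy, scipy, OpenCV 4.12 (cv2) and the standard library are available. Lean on these libraries where they do the work, as an engineer would, in place of code of your own. Each camera call takes 0.05 s, during which the arm holds its last target.

## Working session

There is one attempt and no reset: what is moved stays moved. The work goes in short steps, Python scripts to look and compute and a tool call to move; the robot and the scene stay as the last step left them, time stands still between calls to the robot, and variables do not carry over. Pictures are saved under pics/ and viewed, and the job is handed in when it is done.

Besides the shell and the picture viewer there is one more tool, called after "Call:" as a command line: name --argument value ..., lists and objects as JSON in quotes. servo_tool: Moves the arm, as the interface text tells. Its arguments: {"type":"object","properties":{"commands":{"type":"array","items":{"type":"object","properties":{"dp":{"type":"array","items":{"type":"number"}},"angular":{"type":"array","items":{"type":"number"}},"hand":{"type":"number"}}}},"force":{"type":"number"}},"required":["commands"]}

```bash
mkdir -p pics; ls
python3 - <<'E'
from plant import readout, optics, env
import cv2
for n in("side","top"):
    cv2.imwrite(f"pics/{n}0.png",optics.grab_frame(n)[:,:,::-1]); print(n,optics.camera_info(n))
print(readout.state(),env.grip_point_offset)
E
```

```text
pics
side {'intrinsics': array([[480.57052457,   0.        , 274.61288655],
       [  0.        , 480.57052457, 209.2741806 ],
       [  0.        ,   0.        ,   1.        ]]), 'eye': array([196.07953329, 609.64837221, 743.17121253]), 'attitude': array([ 0.27580526, -1.0419395 , -2.39650529])}
top {'intrinsics': array([[506.43050207,   0.        , 275.92144271],
       [  0.        , 506.43050207, 214.01903767],
       [  0.        ,   0.        ,   1.        ]]), 'eye': array([ 349.37153935,  -17.80966012, 1458.5073    ]), 'attitude': array([ 0.11346631, -0.15544456, -1.58890308])}
{'time': 0.1, 'joint_positions': array([ 1.1412076 ,  0.62919657,  0.03845796,  1.51824392, -0.02698191,
        0.99628612, -0.02000798]), 'qvel': array([-3.73616897e-04, -8.46729294e-04, -7.77535375e-04, -2.48058909e-03,
       -5.54820697e-05, -1.89610615e-03,  4.35283657e-07]), 'tau': array([ 4.05387604e-03, -5.50786650e+01,  1.14800368e+00, -1.87116265e+01,
       -5.21191244e-02,  1.91667897e-02,  4.91561991e-05]), 'tool_pos': array([ 231.09247349, -606.91497012,  204.69100048]), 'orientation': array([-3.08821127e+00, -5.67993154e-01,  5.13315248e-04]), 'contact_force': array([0.42598988, 0.62027148, 0.04146153]), 'wrist_torque': array([ 0.04015469, -0.02642105,  0.03009883]), 'grip_width': 94.11990454912352} 18.8
```

View pics/side0.png

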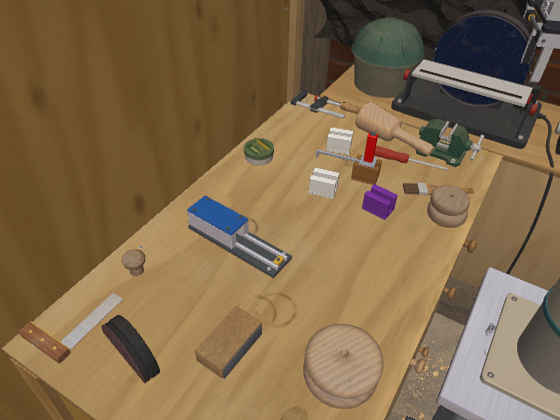

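View pics/top0.png

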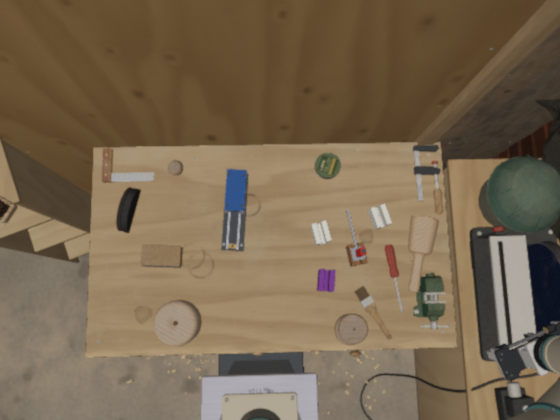

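Candidates in the scene are:
- **Racks:** brown rack with the red-handled pick at top (357,254) / side (368,165). White look-alikes are at top (321,232) and (381,216), and a purple one at top (326,280).
- **Red things:** the red screwdriver at top (392,260) is not the pick.

I choose the brown rack and will check it in a crop.

```bash
cat > h.py <<'E'
import numpy as np, cv2
from scipy.spatial.transform import Rotation as R
from plant import readout, optics, env
I={n:optics.camera_info(n) for n in("side","top")}
def ray(n,u,v):
    c=I[n];K=c["intrinsics"];d=np.array([(u-K[0,2])/K[0,0],-(v-K[1,2])/K[1,1],-1.])
    return np.array(c["eye"]),R.from_rotvec(c["attitude"]).as_matrix()@d
def onz(n,u,v,z):
    e,d=ray(n,u,v);return e+d*(z-e[2])/d[2]
def proj(n,P):
    c=I[n];K=c["intrinsics"];p=R.from_rotvec(c["attitude"]).as_matrix().T@(np.array(P,float)-c["eye"])
    return K[0,0]*p[0]/-p[2]+K[0,2],K[1,1]*-p[1]/-p[2]+K[1,2]
def tri(a,b):
    e1,d1=ray("side",*a);e2,d2=ray("top",*b)
    s=np.linalg.lstsq(np.c_[d1,-d2],e2-e1,rcond=None)[0]
    p,q=e1+d1*s[0],e2+d2*s[1];return (p+q)/2,np.linalg.norm(p-q)
def crop(src,x0,y0,w,h,k,out):
    im=cv2.imread(src)[y0:y0+h,x0:x0+w];cv2.imwrite(out,cv2.resize(im,None,fx=k,fy=k,interpolation=cv2.INTER_CUBIC))
E
python3 - <<'E'
from h import *
crop("pics/side0.png",300,115,100,75,8,"pics/s1.png")
crop("pics/top0.png",325,200,66,75,8,"pics/t1.png")
crop("pics/side0.png",180,190,120,90,6,"pics/s2.png")
crop("pics/top0.png",200,160,70,100,6,"pics/t2.png")
E
```

```text
(no output)
```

View pics/s1.png

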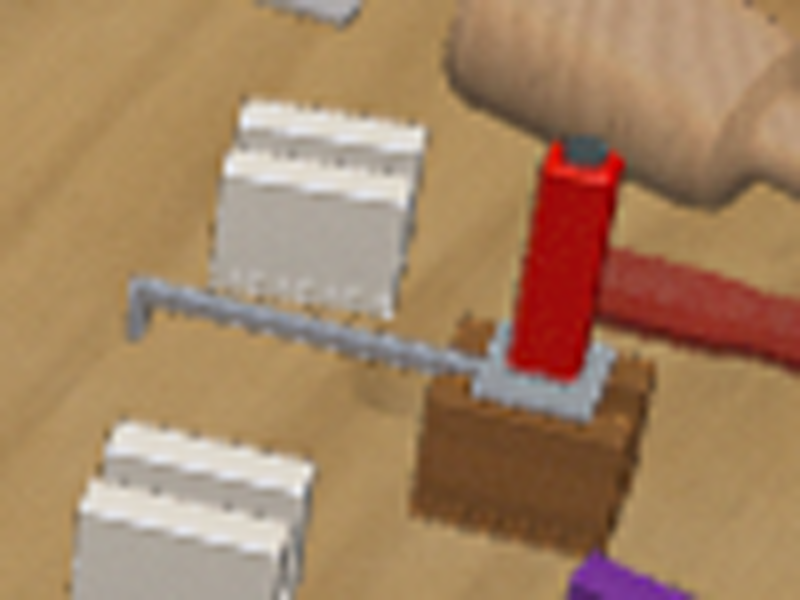

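View pics/t1.png

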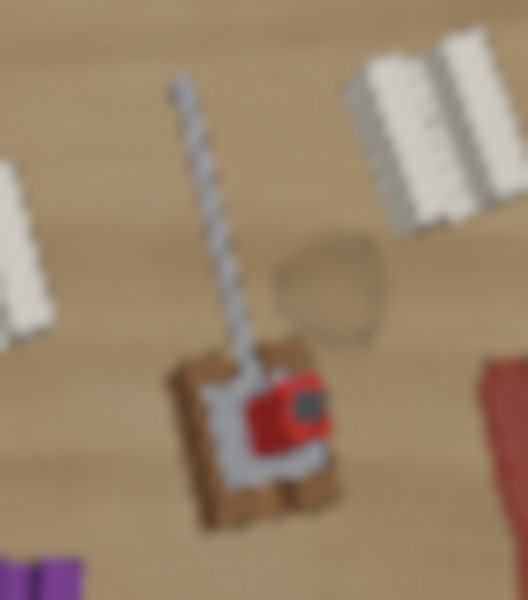

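View pics/s2.png

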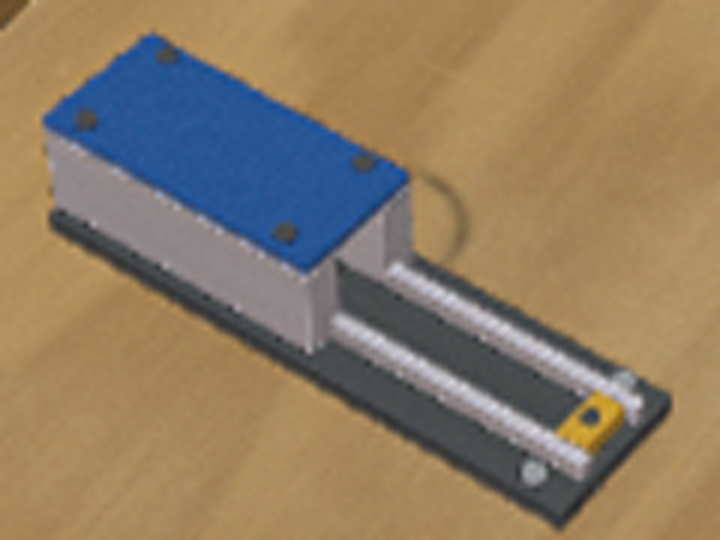

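View pics/t2.png

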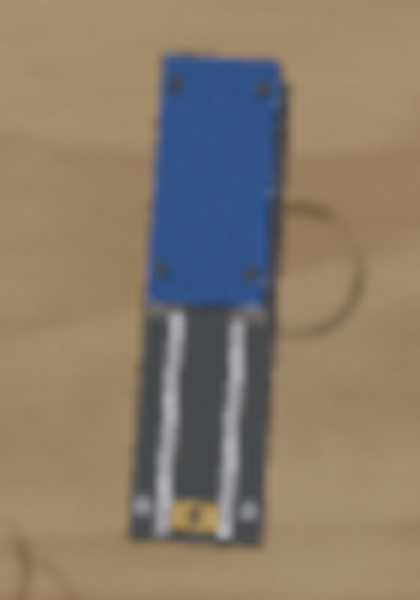

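```bash
cat > m.py <<'E'
from h import *
def hsv(f): return cv2.cvtColor(cv2.imread(f),cv2.COLOR_BGR2HSV)
def big(mask):
    mask=mask.astype(np.uint8); n,l,s,c=cv2.connectedComponentsWithStats(mask)
    i=1+np.argmax(s[1:,4]); return (l==i),c[i],s[i]
def quad(mask):
    cs,_=cv2.findContours(mask.astype(np.uint8),cv2.RETR_EXTERNAL,cv2.CHAIN_APPROX_NONE)
    return max(cs,key=cv2.contourArea)[:,0,:]
E
python3 - <<'E'
from m import *
for n in("side","top"):
    H=hsv(f"pics/{n}0.png");h,s,v=[H[...,i].astype(int) for i in range(3)]
    # blue
    m,c,st=big((h>100)&(h<118)&(s>150)&(v>60)&(np.indices(h.shape)[1]<300)); 
    P=np.array([onz(n,u,w,54)[:2] for w,u in np.argwhere(m)],np.float32)
    r=cv2.minAreaRect(P); print(n,"blue",r,st, P.mean(0))
    m,c,st=big((h>18)&(h<30)&(s>190)&(v>150)); 
    P=np.array([onz(n,u,w,19)[:2] for w,u in np.argwhere(m)],np.float32)
    print(n,"brass",cv2.minAreaRect(P),st,P.mean(0),c)
    m,c,st=big(((h<5)|(h>175))&(s>200)&(v>130)); print(n,"red",st,c)
# points
k=8
S=lambda U,V:((U+.5)/8-.5+300,(V+.5)/8-.5+115); T=lambda U,V:((U+.5)/8-.5+325,(V+.5)/8-.5+200)
print("handle top",tri(S(588,148),T(309,405)))
print("bar end", tri(S(138,285),T(181,85)))
print("guardcorners top", [onz("top",*T(*p),50)[:2].round(1) for p in[(205,392),(230,490),(328,468)]])
print("guardcorners side", [onz("side",*S(*p),50)[:2].round(1) for p in[(472,392),(598,415),(615,350)]])
print("rack top corners", [onz("top",*T(*p),46)[:2].round(1) for p in[(172,370),(205,528),(340,500),(308,345)]])
print("rack side", [onz("side",*S(*p),46)[:2].round(1) for p in[(428,395),(625,445),(655,360),(460,318)]])
E
```

```text
side blue ((664.6396484375, 57.87312698364258), (56.120567321777344, 119.26847076416016), 85.40541076660156) [ 188  196   60   39 1036] [662.9082   58.70782]
side brass ((752.9627685546875, -242.91249084472656), (2.2273073196411133, 21.68360137939453), 63.33901596069336) [258 141   6   5   7] [ 752.78235 -242.99454] [260.57142857 143.        ]
side red [364 133  14  29 232] [369.99568966 147.59913793]
top blue ((663.2649536132812, 55.129608154296875), (49.40474319458008, 113.44746398925781), 85.55550384521484) [226 170  19  40 638] [662.6582   55.48498]Traceback (most recent call last):
  File "<stdin>", line 8, in <module>
  File "m.py", line 5, in big
    i=1+np.argmax(s[1:,4]); return (l==i),c[i],s[i]
        ~~~~~~~~~^^^^^^^^^
    return _wrapfunc(a, 'argmax', axis=axis, out=out, **kwds)
    return bound(*args, **kwds)
ValueError: attempt to get argmax of an empty sequence
```

Run:
```python
from m import *
for n,box in(("side",(255,250,295,275)),("top",(220,235,245,252))):
    H=hsv(f"pics/{n}0.png");h,s,v=[H[...,i].astype(int) for i in range(3)]
    yy,xx=np.indices(h.shape); ib=(xx>=box[0])&(xx<box[2])&(yy>=box[1])&(yy<box[3])
    m=ib&(h>15)&(h<32)&(s>110)&(v>110); m,c,st=big(m)
    P=np.array([onz(n,u,w,19)[:2] for w,u in np.argwhere(m)],np.float32)
    print(n,"brass",cv2.minAreaRect(P),st,P.mean(0),c)
    m,c,st=big(((h<5)|(h>175))&(s>200)&(v>130)&(xx>340)&(xx<385)); print(n,"red",st,c)
S=lambda U,V:((U+.5)/8-.5+300,(V+.5)/8-.5+115); T=lambda U,V:((U+.5)/8-.5+325,(V+.5)/8-.5+200)
S2=lambda U,V:((U+.5)/6-.5+180,(V+.5)/6-.5+190); T2=lambda U,V:((U+.5)/6-.5+200,(V+.5)/6-.5+160)
f=lambda n,F,z,ps:[onz(n,*F(*p),z)[:2].round(1).tolist() for p in ps]
print("handle top",tri(S(588,148),T(309,405)))
print("bar end", tri(S(138,285),T(181,85)))
print("guard top",f("top",T,50,[(205,392),(230,490),(328,468)]))
print("guard side",f("side",S,50,[(472,392),(598,415),(615,350)]))
print("rack top",f("top",T,46,[(172,370),(205,528),(340,500),(308,345)]))
print("rack side",f("side",S,46,[(428,395),(625,445),(655,360),(460,318)]))
print("blue side",f("side",S2,54,[(44,122),(303,272),(410,176),(152,33)]))
print("blue top",f("top",T2,54,[(163,55),(149,304),(266,306),(280,62)]))
print("stop top z19 top",f("top",T2,19,[(174,502),(172,528),(214,530),(217,504)]))
print("stop side z19",f("side",S2,19,[(595,392),(625,408),(598,452),(560,428)]))
print("ribs ends side z19",f("side",S2,19,[(330,322),(572,462),(410,262),(642,398)]))
print("base side z0..",f("side",S2,8,[(562,520),(670,402)]))
```

```text
side brass ((482.9482421875, 65.27693176269531), (30.311071395874023, 67.56049346923828), 10.275224685668945) [277 250  18  25 179] [482.01755  74.66199] [288.38547486 267.19553073]
side red [364 133  14  29 232] [369.99568966 147.59913793]
top brass ((507.9662170410156, 74.85012817382812), (9.072973251342773, 5.373850345611572), 17.72614860534668) [229 244   3   4   8] [507.75754  74.43153] [229.75  245.875]Traceback (most recent call last):
  File "<stdin>", line 8, in <module>
  File "m.py", line 5, in big
    i=1+np.argmax(s[1:,4]); return (l==i),c[i],s[i]
        ~~~~~~~~~^^^^^^^^^
    return _wrapfunc(a, 'argmax', axis=axis, out=out, **kwds)
    return bound(*args, **kwds)
ValueError: attempt to get argmax of an empty sequence
```

Drop the fragile masks here and use the points read from the crops.

Run:
```python
from m import *
S=lambda U,V:((U+.5)/8-.5+300,(V+.5)/8-.5+115); T=lambda U,V:((U+.5)/8-.5+325,(V+.5)/8-.5+200)
S2=lambda U,V:((U+.5)/6-.5+180,(V+.5)/6-.5+190); T2=lambda U,V:((U+.5)/6-.5+200,(V+.5)/6-.5+160)
f=lambda n,F,z,ps:[onz(n,*F(*p),z)[:2].round(1).tolist() for p in ps]
print("handle top",tri(S(588,148),T(309,405)))
print("bar end", tri(S(138,285),T(181,85)))
print("guard top",f("top",T,50,[(205,392),(230,490),(328,468)]))
print("guard side",f("side",S,50,[(472,392),(598,415),(615,350)]))
print("rack top",f("top",T,46,[(172,370),(205,528),(340,500),(308,345)]))
print("rack side",f("side",S,46,[(428,395),(625,445),(655,360),(460,318)]))
print("blue side",f("side",S2,54,[(44,122),(303,272),(410,176),(152,33)]))
print("blue top",f("top",T2,54,[(163,55),(149,304),(266,306),(280,62)]))
print("stop top z19 top",f("top",T2,19,[(174,502),(172,528),(214,530),(217,504)]))
print("stop side z19",f("side",S2,19,[(595,392),(625,408),(598,452),(560,428)]))
print("ribs ends side z19",f("side",S2,19,[(330,322),(572,462),(410,262),(642,398)]))
print("base side",f("side",S2,8,[(562,520),(670,402)]))
```

```text
handle top (array([ 476.58246915, -284.60537027,  128.49636641]), np.float64(0.05884120268497127))
bar end (array([ 600.15265215, -261.43669394,   45.63346197]), np.float64(1.400872136071399))
guard top [[489.4, -264.0], [455.0, -271.1], [461.9, -305.8]]
guard side [[490.8, -262.7], [455.1, -272.8], [463.3, -304.7]]
rack top [[497.8, -253.5], [442.3, -262.4], [450.9, -310.3], [505.6, -302.0]]
rack side [[502.8, -259.3], [444.4, -269.0], [452.8, -311.9], [510.8, -299.2]]
blue side [[724.8, 81.4], [607.4, 91.6], [603.0, 35.1], [722.0, 24.3]]
blue top [[724.9, 78.7], [604.8, 86.2], [602.7, 31.5], [720.5, 23.2]]
stop top z19 top [[515.3, 77.7], [503.0, 78.7], [501.6, 58.9], [513.9, 57.3]]
stop side z19 [[514.3, 57.9], [502.3, 58.5], [500.0, 79.5], [515.9, 77.5]]
ribs ends side z19 [[606.8, 79.4], [504.9, 87.7], [599.8, 41.3], [499.8, 51.7]]
base side [[499.6, 102.2], [495.5, 39.7]]
```

Pixel positions that matter:
- **Pick in brown rack:** handle cap at top (363.2,250.1), side (373,133). Heights agree: cap at about 128, guard corners in both views within 2 mm.
- **Pick pose:** origin about (476.4,-284.4,46), yaw about 10.5°.
- **Jig:** mouth about (603,61), yaw about -4.4°.
- **Stop:** face about (515,67.7), which is 88 in front of the mouth and within 78 to 92.

Next I compute the moves.

```bash
cat > go.py <<'E'
from h import *
import sys
# usage: go.py x y z yawdeg : shift/turn from measured pose to TCP target
def plan(x,y,z,yaw):
    s=readout.state();Rm=R.from_rotvec(s["orientation"])
    Rt=R.from_euler("z",yaw,degrees=True)*R.from_euler("x",180,degrees=True)
    print("t",round(s["time"],2),"pos",s["tool_pos"].round(1),"x-axis yaw",np.degrees(np.arctan2(*Rm.as_matrix()[1::-1,0])).round(2),"zaxis",Rm.as_matrix()[:,2].round(4),"F",s["contact_force"].round(2),"T",s["wrist_torque"].round(3),"w",round(s["grip_width"],1))
    print("dp",(Rm.inv().apply(np.array([x,y,z])-s["tool_pos"])).round(1).tolist(),"ang",(Rm.inv()*Rt).as_rotvec().round(4).tolist())
    return s
if __name__=="__main__": plan(*map(float,sys.argv[1:5]))
E
python3 go.py 476.4 -284.4 170 10.5
```

```text
t 0.1 pos [ 231.1 -606.9  204.7] x-axis yaw 20.84 zaxis [-6.0e-04  1.5e-03 -1.0e+00] F [0.43 0.62 0.04] T [ 0.04  -0.026  0.03 ] w 94.1
dp [344.0, -214.1, 35.0] ang [-0.0016, 0.0002, 0.1805]
```

Call:
servo_tool --commands '[{"dp":[40,-25,0],"angular":[0,0,0.03],"hand":0.8},{"dp":[80,-50,0],"angular":[0,0,0.06],"hand":0.7},{"dp":[120,-75,0],"angular":[0,0,0.09],"hand":0.7},{"dp":[160,-100,0],"angular":[0,0,0.12],"hand":0.7},{"dp":[200,-125,5],"angular":[0,0,0.14],"hand":0.7},{"dp":[240,-150,10],"angular":[0,0,0.16],"hand":0.7},{"dp":[280,-175,20],"angular":[0,0,0.18],"hand":0.7},{"dp":[315,-197,30],"angular":[0,0,0.1805],"hand":0.7},{"dp":[344,-214.1,35],"angular":[-0.0016,0,0.1805],"hand":0.7},{"dp":[344,-214.1,35],"angular":[-0.0016,0,0.1805],"hand":0.7}]'

```text
time: 1.1
tool_pos: [479.8, -278.7, 169.3]
orientation: [-3.125, -0.302, -0.001]
contact_force: [-0.7, -0.6, -0.6]
grip_width: 65.8
```

```bash
python3 go.py 476.4 -284.4 53 10.5;python3 - <<'E'
from h import *
for n in("side","top"): cv2.imwrite(f"pics/{n}1.png",optics.grab_frame(n)[:,:,::-1])
crop("pics/side1.png",280,60,133,100,6,"pics/s3.png")
E
```

```text
t 1.1 pos [ 479.8 -278.7  169.3] x-axis yaw 11.03 zaxis [ 6.0e-04  2.5e-03 -1.0e+00] F [-0.66 -0.58 -0.62] T [0.039 0.002 0.03 ] w 65.8
dp [-4.6, 5.2, 116.3] ang [-0.0023, -0.001, 0.0092]
```

View pics/s3.png

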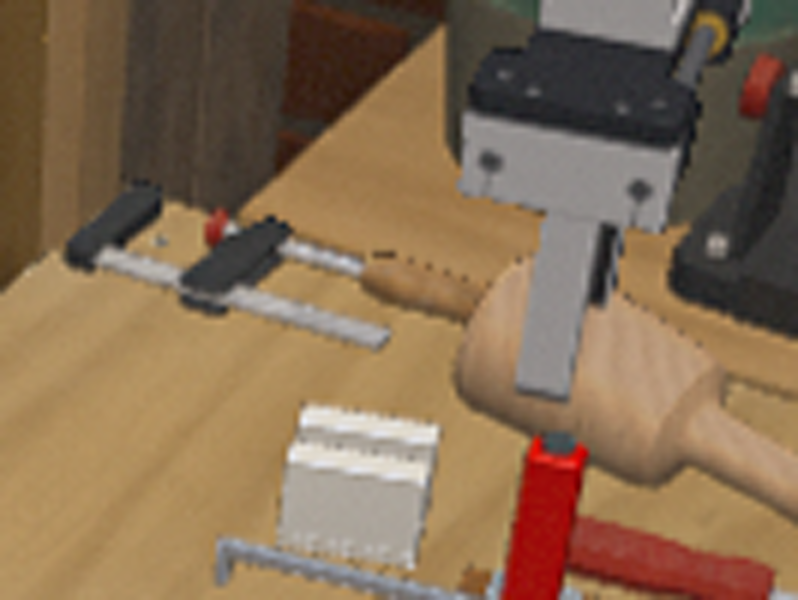

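Call:
servo_tool --commands '[{"dp":[0,0,0],"angular":[0,0,0],"hand":0.7},{"dp":[0,0,0],"angular":[0,0,0],"hand":0.7},{"dp":[0,0,0],"angular":[0,0,0],"hand":0.7}]'

```text
time: 1.5
tool_pos: [475.9, -286.2, 170.7]
orientation: [3.127, 0.284, 0.0]
contact_force: [0.1, -0.9, -0.9]
grip_width: 66.0
```

```bash
python3 go.py 476.4 -284.4 53 10.5
```

```text
t 1.5 pos [ 475.9 -286.2  170.7] x-axis yaw 10.37 zaxis [ 5.e-04 -2.e-03 -1.e+00] F [ 0.11 -0.91 -0.88] T [ 0.02  -0.002 -0.028] w 66.0
dp [0.8, -2.0, 117.7] ang [0.0021, -0.0001, -0.0023]
```

Call:
servo_tool --commands '[{"dp":[0.5,-1,20],"hand":0.7},{"dp":[0.8,-1.5,45],"hand":0.7},{"dp":[0.8,-1.5,70],"hand":0.7},{"dp":[0.8,-1.5,90],"hand":0.7},{"dp":[0.8,-1.5,105],"hand":0.7},{"dp":[0.8,-1.5,112],"hand":0.7},{"dp":[0.8,-1.5,116],"hand":0.7},{"dp":[0.8,-1.5,116],"hand":0.7},{"dp":[0.8,-1.5,116],"hand":0.7}]'

```text
invalid input at $.commands[0]: expected keys dp, angular, hand
```

```bash
python3 go.py 476.4 -284.4 53 10.5;python3 - <<'E'
from h import *
for n in("side","top"): cv2.imwrite(f"pics/{n}2.png",optics.grab_frame(n)[:,:,::-1])
crop("pics/side2.png",300,90,110,82,7,"pics/s4.png")
crop("pics/top2.png",325,200,75,75,7,"pics/t4.png")
E
```

```text
t 1.5 pos [ 475.9 -286.2  170.7] x-axis yaw 10.37 zaxis [ 5.e-04 -2.e-03 -1.e+00] F [ 0.11 -0.91 -0.88] T [ 0.02  -0.002 -0.028] w 66.0
dp [0.8, -2.0, 117.7] ang [0.0021, -0.0001, -0.0023]
```

View pics/s4.png

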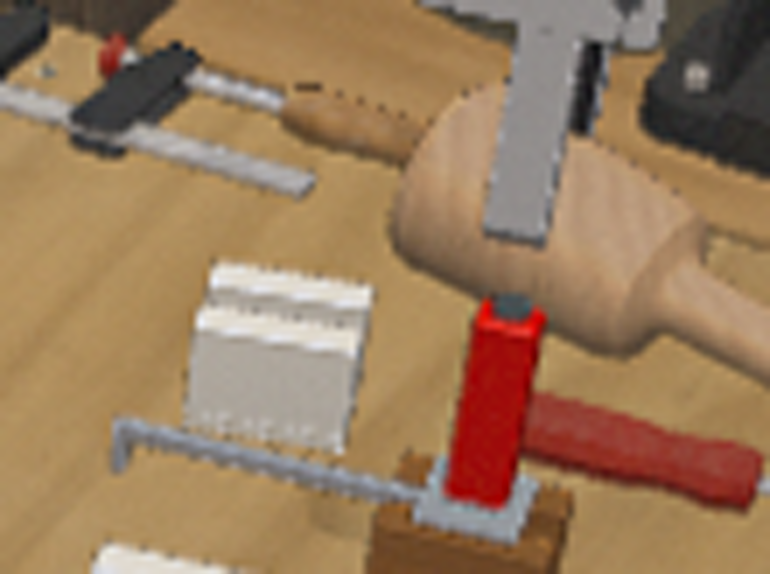

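View pics/t4.png

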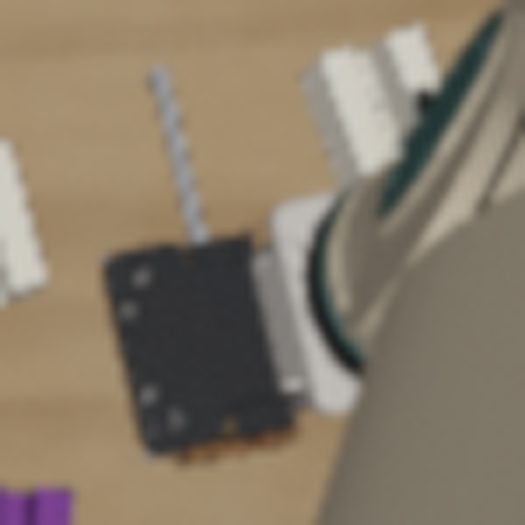

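The move was refused because "angular" is required. The arm has not moved and the side view shows the finger above the handle, so I send it again.

Call:
servo_tool --commands '[{"dp":[0.5,-1,20],"angular":[0,0,0],"hand":0.7},{"dp":[0.8,-1.5,45],"angular":[0,0,0],"hand":0.7},{"dp":[0.8,-1.5,70],"angular":[0,0,0],"hand":0.7},{"dp":[0.8,-1.5,90],"angular":[0,0,0],"hand":0.7},{"dp":[0.8,-1.5,105],"angular":[0,0,0],"hand":0.7},{"dp":[0.8,-1.5,112],"angular":[0,0,0],"hand":0.7},{"dp":[0.8,-1.5,116],"angular":[0,0,0],"hand":0.7},{"dp":[0.8,-1.5,116],"angular":[0,0,0],"hand":0.7},{"dp":[0.8,-1.5,116],"angular":[0,0,0],"hand":0.7}]'

```text
time: 2.5
tool_pos: [477.7, -283.9, 55.2]
orientation: [3.126, 0.287, 0.002]
contact_force: [0.2, -0.5, 0.9]
grip_width: 65.7
```

```bash
python3 go.py 476.4 -284.4 53 10.5;python3 - <<'E'
from h import *
for n in("side",): cv2.imwrite(f"pics/{n}3.png",optics.grab_frame(n)[:,:,::-1])
crop("pics/side3.png",300,90,110,82,7,"pics/s5.png")
E
```

```text
t 2.5 pos [ 477.7 -283.9   55.2] x-axis yaw 10.49 zaxis [ 0.0016 -0.0022 -1.    ] F [ 0.25 -0.52  0.86] T [ 0.021 -0.019  0.022] w 65.7
dp [-1.3, 0.2, 2.2] ang [0.0024, -0.0012, -0.0001]
```

View pics/s5.png

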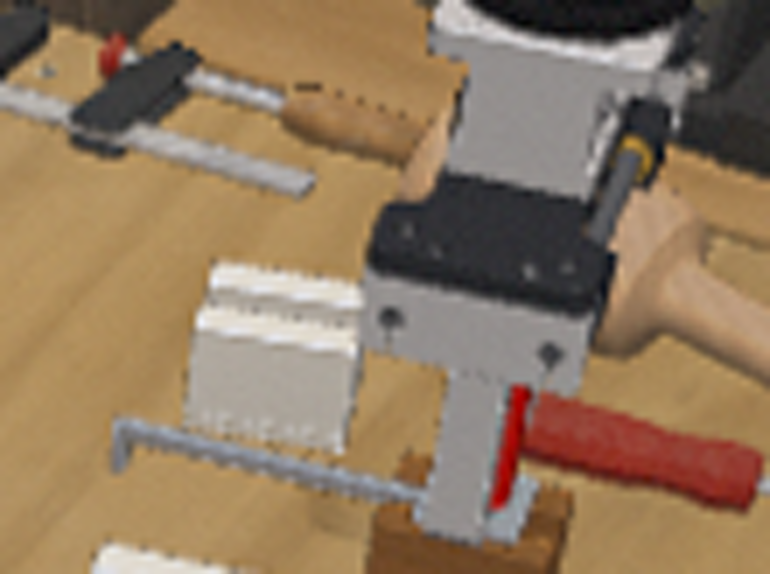

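The finger straddles the handle just above the guard, with its end at about crop (452,520). Closing now.

Call:
servo_tool --commands '[{"dp":[0,0,0],"angular":[0,0,0],"hand":0.3},{"dp":[0,0,0],"angular":[0,0,0],"hand":0.15},{"dp":[0,0,0],"angular":[0,0,0],"hand":0.05},{"dp":[0,0,0],"angular":[0,0,0],"hand":0},{"dp":[0,0,0],"angular":[0,0,0],"hand":0},{"dp":[0,0,0],"angular":[0,0,0],"hand":0},{"dp":[0,0,0],"angular":[0,0,0],"hand":0}]' --force 60

```text
time: 3.25
tool_pos: [477.2, -283.5, 54.5]
orientation: [3.127, 0.287, 0.0]
contact_force: [0.1, 0.0, 0.8]
grip_width: 15.7
```

```bash
python3 go.py 476.4 -284.4 53 10.5
```

```text
t 3.25 pos [ 477.2 -283.5   54.5] x-axis yaw 10.5 zaxis [ 4.0e-04 -1.5e-03 -1.0e+00] F [0.08 0.01 0.78] T [0.05  0.016 0.027] w 15.7
dp [-0.9, 0.7, 1.5] ang [0.0015, -0.0001, -0.0]
```

Gripped at width 15.7. Lifting straight up.

Call:
servo_tool --commands '[{"dp":[0,0,-4],"angular":[0,0,0],"hand":0},{"dp":[0,0,-12],"angular":[0,0,0],"hand":0},{"dp":[0,0,-24],"angular":[0,0,0],"hand":0},{"dp":[0,0,-38],"angular":[0,0,0],"hand":0},{"dp":[0,0,-52],"angular":[0,0,0],"hand":0},{"dp":[0,0,-66],"angular":[0,0,0],"hand":0},{"dp":[0,0,-76],"angular":[0,0,0],"hand":0},{"dp":[0,0,-80],"angular":[0,0,0],"hand":0},{"dp":[0,0,-80],"angular":[0,0,0],"hand":0}]'

```text
time: 4.15
tool_pos: [477.5, -283.5, 135.3]
orientation: [3.126, 0.287, 0.002]
contact_force: [0.0, -0.8, -0.7]
grip_width: 15.7
```

```bash
python3 go.py 461 72.2 135 -4.4;python3 - <<'E'
from h import *
for n in("side",): cv2.imwrite(f"pics/{n}4.png",optics.grab_frame(n)[:,:,::-1])
crop("pics/side4.png",280,60,133,100,6,"pics/s6.png")
E
```

```text
t 4.15 pos [ 477.5 -283.5  135.3] x-axis yaw 10.5 zaxis [ 0.0016 -0.0021 -1.    ] F [ 0.01 -0.8  -0.75] T [ 0.039 -0.007 -0.035] w 15.7
dp [48.6, -352.8, -0.5] ang [0.0022, -0.0015, 0.2601]
```

View pics/s6.png

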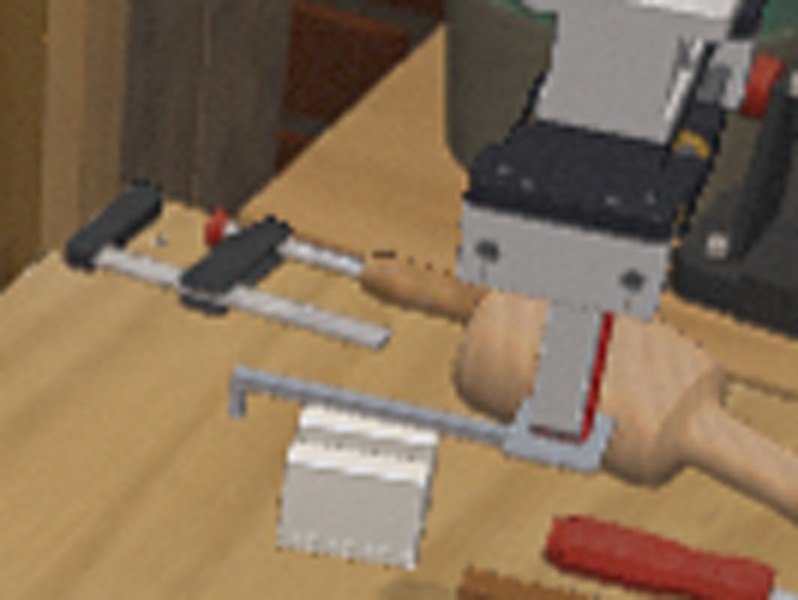

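Call:
servo_tool --commands '[{"dp":[2,-14,0],"angular":[0,0,0.01],"hand":0},{"dp":[6,-44,0],"angular":[0,0,0.03],"hand":0},{"dp":[12,-84,0],"angular":[0,0,0.06],"hand":0},{"dp":[17,-126,0],"angular":[0,0,0.09],"hand":0},{"dp":[23,-170,0],"angular":[0,0,0.125],"hand":0},{"dp":[29,-214,0],"angular":[0,0,0.16],"hand":0},{"dp":[36,-258,0],"angular":[0,0,0.195],"hand":0},{"dp":[41,-300,0],"angular":[0,0,0.225],"hand":0},{"dp":[46,-335,0],"angular":[0,0,0.25],"hand":0},{"dp":[48.6,-352.8,0],"angular":[0.0015,-0.001,0.26],"hand":0}]'

```text
time: 5.2
tool_pos: [458.8, 77.1, 133.3]
orientation: [-3.138, 0.113, 0.004]
contact_force: [0.2, -0.2, -1.4]
grip_width: 15.8
```

Call:
servo_tool --commands '[{"dp":[0,0,0],"angular":[0,0,0],"hand":0},{"dp":[0,0,0],"angular":[0,0,0],"hand":0},{"dp":[0,0,0],"angular":[0,0,0],"hand":0},{"dp":[0,0,0],"angular":[0,0,0],"hand":0}]'

```text
time: 5.6
tool_pos: [460.5, 70.9, 133.9]
orientation: [3.138, -0.124, -0.001]
contact_force: [-1.0, 0.0, -1.2]
grip_width: 15.8
```

```bash
python3 go.py 461 72.2 135 -4.4;python3 - <<'E'
from h import *
for n in("side","top"): cv2.imwrite(f"pics/{n}5.png",optics.grab_frame(n)[:,:,::-1])
crop("pics/side5.png",170,150,133,100,6,"pics/s7.png")
crop("pics/top5.png",190,160,100,100,6,"pics/t7.png")
E
```

```text
t 5.6 pos [460.5  70.9 133.9] x-axis yaw -4.54 zaxis [-9.e-04 -6.e-04 -1.e+00] F [-0.95  0.03 -1.25] T [0.041 0.053 0.054] w 15.8
dp [0.3, -1.4, -1.1] ang [0.0007, 0.0008, -0.0025]
```

View pics/s7.png

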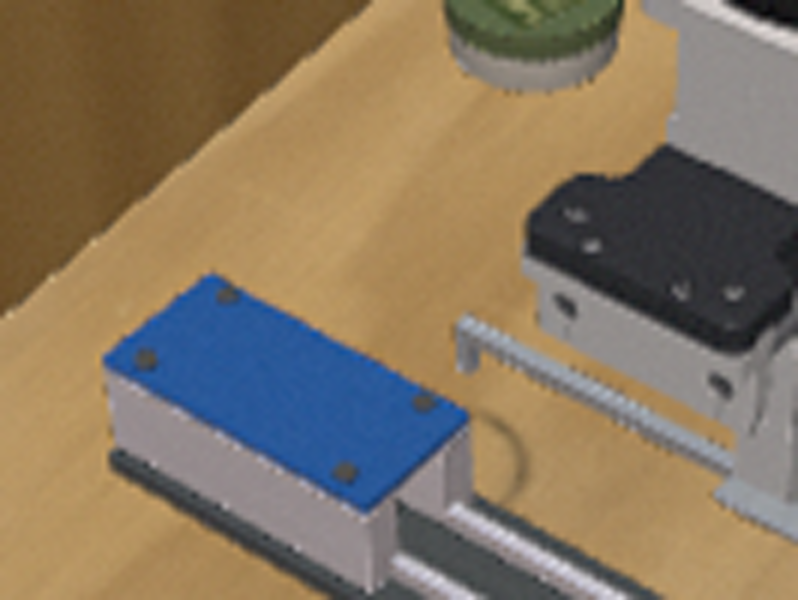

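View pics/t7.png

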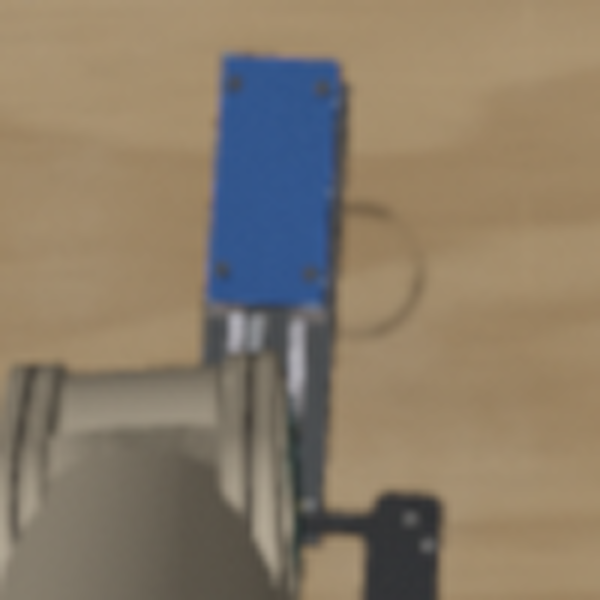

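Run:
```python
from h import *
crop("pics/top5.png",218,205,34,25,20,"pics/t8.png")
crop("pics/side5.png",240,195,40,30,16,"pics/s8.png")
o=np.array([460.2,70.9,125.5]);a=np.radians(-4.5);x=np.array([np.cos(a),np.sin(a),0])
for n in("top","side"): print(n,proj(n,o+128*x),proj(n,o+40*x),proj(n,o+125*x-[0,0,21]))
```

```text
top (np.float64(231.97229104466928), np.float64(211.5711310767372)) (np.float64(229.67744581176441), np.float64(244.3521966274016)) (np.float64(232.36815783506006), np.float64(214.01619973559076))
side (np.float64(246.13676188854092), np.float64(203.0371650365828)) (np.float64(283.874155040207), np.float64(222.79429475290968)) (np.float64(247.62356672484478), np.float64(211.70798575457994))
```

View pics/t8.png

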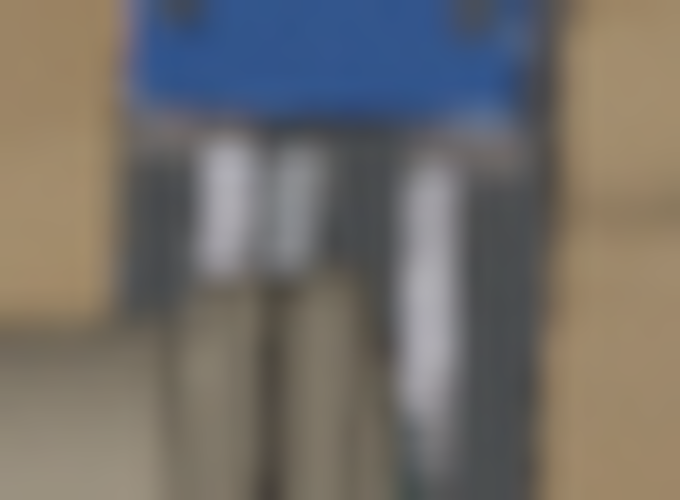

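View pics/s8.png

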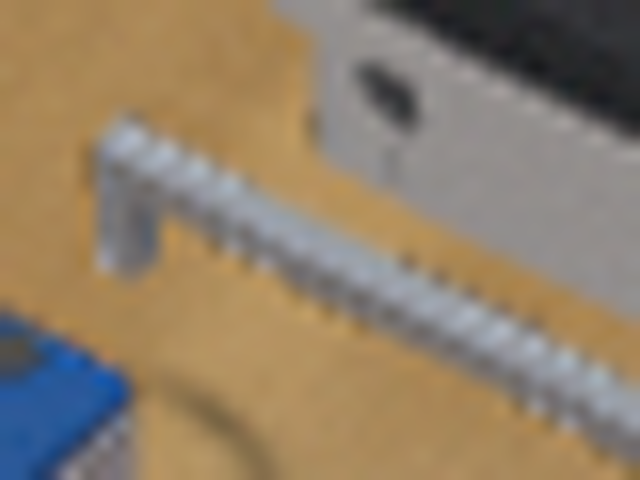

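Measured bar end is at top (232.5,211.5), side (246.4,203.0), within 0.6 px of the pick model. The pick sits straight with its origin about 8.4 below the TCP. I lower it to entry height in front of the mouth.

Call:
servo_tool --commands '[{"dp":[0,-0.5,8],"angular":[0,0,0],"hand":0},{"dp":[0,-1,20],"angular":[0,0,0],"hand":0},{"dp":[0,-1.5,34],"angular":[0,0,0],"hand":0},{"dp":[0,-1.5,48],"angular":[0,0,0],"hand":0},{"dp":[0,-1.5,62],"angular":[0,0,0],"hand":0},{"dp":[0,-1.5,73],"angular":[0,0,0],"hand":0},{"dp":[0,-1.5,79],"angular":[0,0,0],"hand":0},{"dp":[0,-1.5,81],"angular":[0,0,0],"hand":0},{"dp":[0,-1.5,81],"angular":[0,0,0],"hand":0},{"dp":[0,-1.5,81],"angular":[0,0,0],"hand":0}]'

```text
time: 6.7
tool_pos: [461.1, 73.8, 53.3]
orientation: [-3.139, 0.121, -0.0]
contact_force: [-0.2, -0.1, -1.4]
grip_width: 15.7
```

```bash
python3 go.py 460.8 72.4 53 -4.6;python3 - <<'E'
from h import *
for n in("side","top"): cv2.imwrite(f"pics/{n}6.png",optics.grab_frame(n)[:,:,::-1])
crop("pics/side6.png",200,195,80,60,10,"pics/s9.png")
crop("pics/top6.png",218,200,34,25,20,"pics/t9.png")
s=readout.state()["tool_pos"];o=s-[.3,0,8.4];a=np.radians(-4.6);x=np.array([np.cos(a),np.sin(a),0])
for n in("top","side"): print(n,proj(n,o+128*x),proj(n,o+40*x),proj(n,o+125*x-[0,0,21]))
E
```

```text
t 6.7 pos [461.1  73.8  53.3] x-axis yaw -4.4 zaxis [ 2.e-04  0.e+00 -1.e+00] F [-0.18 -0.06 -1.37] T [ 0.067  0.058 -0.031] w 15.7
dp [-0.2, 1.5, 0.3] ang [-0.0001, -0.0002, 0.0035]
top (np.float64(232.71092585022507), np.float64(216.363759445371)) (np.float64(230.49763444861154), np.float64(247.35555038155934)) (np.float64(233.07304894220647), np.float64(218.60838210895054))
side (np.float64(246.09348377349528), np.float64(233.2285514563306)) (np.float64(281.6042762739609), np.float64(253.09894170621186)) (np.float64(247.49783346233968), np.float64(241.0214558079377))
```

View pics/s9.png

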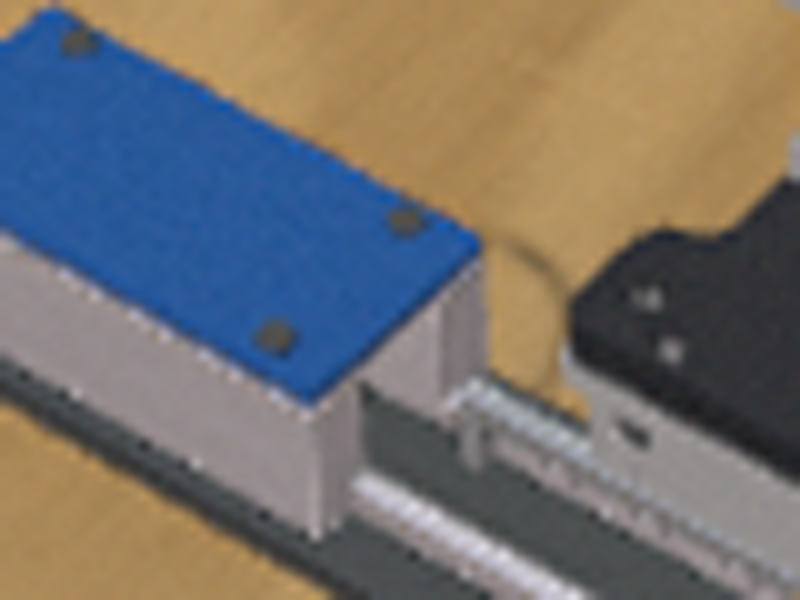

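View pics/t9.png

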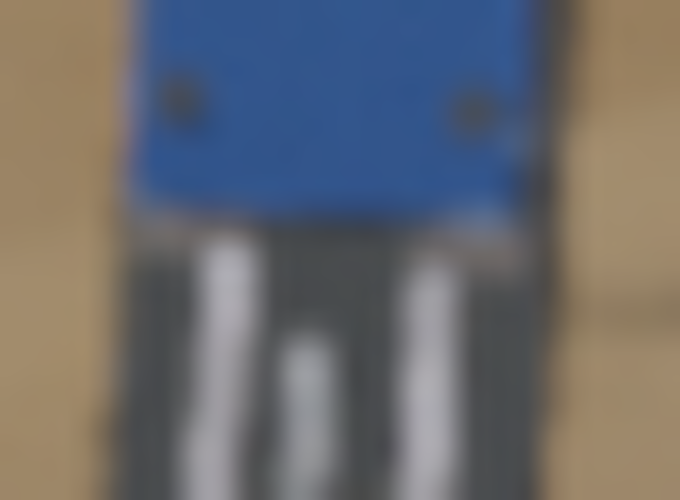

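In the side crop the bar end is at (246.0,233.0) against a predicted (246.1,233.2). In the top view the bar is centred between the ribs once parallax is allowed for. Inserting now.

Call:
servo_tool --commands '[{"dp":[3,0,0],"angular":[0,0,0],"hand":0},{"dp":[9,0,0],"angular":[0,0,0],"hand":0},{"dp":[15,0,0],"angular":[0,0,0],"hand":0},{"dp":[21,0,0],"angular":[0,0,0],"hand":0},{"dp":[27,0,0],"angular":[0,0,0],"hand":0},{"dp":[33,0,0],"angular":[0,0,0],"hand":0},{"dp":[38,0,0],"angular":[0,0,0],"hand":0},{"dp":[40,0,0],"angular":[0,0,0],"hand":0},{"dp":[40,0,0],"angular":[0,0,0],"hand":0}]'

```text
time: 7.7
tool_pos: [500.8, 70.7, 52.9]
orientation: [3.139, -0.121, -0.001]
contact_force: [-0.2, -0.1, -1.5]
grip_width: 15.7
```

```bash
python3 go.py 577.4 63.1 53 -4.6;python3 - <<'E'
from h import *
for n in("side","top"): cv2.imwrite(f"pics/{n}7.png",optics.grab_frame(n)[:,:,::-1])
crop("pics/side7.png",200,195,80,60,10,"pics/s10.png")
crop("pics/top7.png",218,200,34,25,20,"pics/t10.png")
E
```

```text
t 7.7 pos [500.8  70.7  52.9] x-axis yaw -4.4 zaxis [-6.e-04 -1.e-04 -1.e+00] F [-0.19 -0.06 -1.5 ] T [0.012 0.064 0.042] w 15.7
dp [76.9, 1.7, -0.2] ang [0.0002, 0.0006, 0.0034]
```

View pics/s10.png

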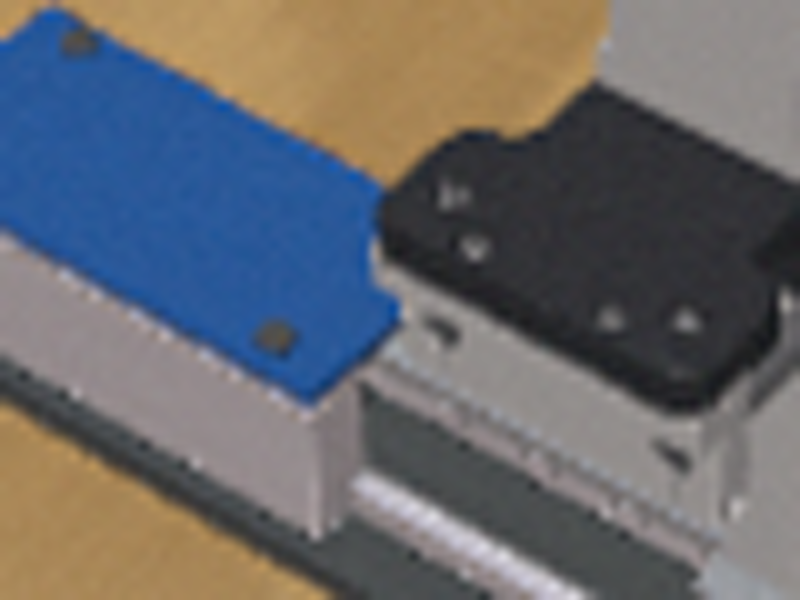

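The bar is inside the mouth, passing under the cover, with no contact force.

Call:
servo_tool --commands '[{"dp":[4,0,0],"angular":[0,0,0.001],"hand":0},{"dp":[13,0.2,0],"angular":[0,0,0.002],"hand":0},{"dp":[23,0.4,0],"angular":[0,0,0.003],"hand":0},{"dp":[33,0.6,0],"angular":[0,0,0.003],"hand":0},{"dp":[43,0.8,0],"angular":[0,0,0.003],"hand":0},{"dp":[53,1,0],"angular":[0,0,0.003],"hand":0},{"dp":[63,1,0],"angular":[0,0,0.003],"hand":0},{"dp":[71,1,0],"angular":[0,0,0.003],"hand":0},{"dp":[76,1,0],"angular":[0,0,0.003],"hand":0},{"dp":[76,1,0],"angular":[0,0,0.003],"hand":0}]'

```text
time: 8.8
tool_pos: [577.0, 63.8, 52.8]
orientation: [3.139, -0.125, -0.0]
contact_force: [-0.6, -0.3, -1.6]
grip_width: 15.5
```

Call:
servo_tool --commands '[{"dp":[0,0,0],"angular":[0,0,0],"hand":0},{"dp":[0,0,0],"angular":[0,0,0],"hand":0}]'

```text
time: 9.0
tool_pos: [575.7, 64.0, 52.8]
orientation: [3.139, -0.125, -0.002]
contact_force: [0.6, 0.2, -1.5]
grip_width: 15.7
```

```bash
python3 go.py 577.4 63.1 41 -4.6;python3 - <<'E'
from h import *
for n in("side","top"): cv2.imwrite(f"pics/{n}8.png",optics.grab_frame(n)[:,:,::-1])
crop("pics/side8.png",200,195,80,60,10,"pics/s11.png")
E
```

```text
t 9.0 pos [575.7  64.   52.8] x-axis yaw -4.56 zaxis [-1.4e-03 -1.0e-04 -1.0e+00] F [ 0.58  0.22 -1.52] T [ 0.076  0.081 -0.019] w 15.7
dp [1.8, 0.8, 11.8] ang [0.0002, 0.0014, 0.0007]
```

View pics/s11.png

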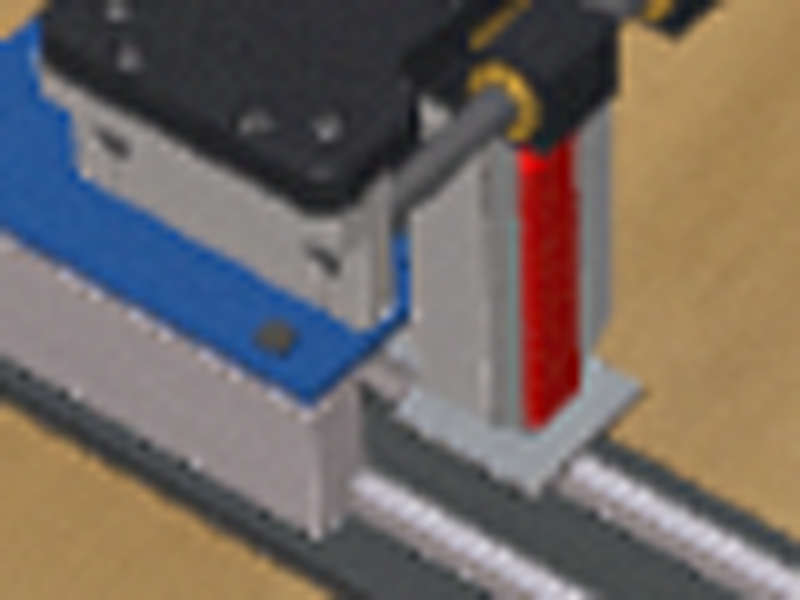

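The guard stands about 9 mm in front of the mouth, so the hook's inner face is at X≈95, beyond the 88 limit. Lowering the hook.

Call:
servo_tool --commands '[{"dp":[0.7,0.4,1.5],"angular":[0,0,0],"hand":0},{"dp":[0.7,0.4,3.5],"angular":[0,0,0],"hand":0},{"dp":[0.7,0.4,5],"angular":[0,0,0],"hand":0},{"dp":[0.7,0.4,6.5],"angular":[0,0,0],"hand":0},{"dp":[0.7,0.4,8],"angular":[0,0,0],"hand":0},{"dp":[0.7,0.4,9.5],"angular":[0,0,0],"hand":0},{"dp":[0.7,0.4,11],"angular":[0,0,0],"hand":0},{"dp":[0.7,0.4,11],"angular":[0,0,0],"hand":0},{"dp":[0.7,0.4,11],"angular":[0,0,0],"hand":0}]'

```text
time: 10.0
tool_pos: [576.9, 63.5, 41.8]
orientation: [3.139, -0.125, -0.001]
contact_force: [1.3, -1.0, -0.5]
grip_width: 15.7
```

```bash
python3 go.py 537 66 41.8 -4.6
```

```text
t 10.0 pos [576.9  63.5  41.8] x-axis yaw -4.57 zaxis [-7.e-04 -1.e-04 -1.e+00] F [ 1.34 -1.02 -0.48] T [0.08  0.008 0.017] w 15.7
dp [-40.0, 0.6, 0.0] ang [0.0002, 0.0007, 0.0005]
```

Call:
servo_tool --commands '[{"dp":[-2,0,0],"angular":[0,0,0],"hand":0},{"dp":[-6,0,0],"angular":[0,0,0],"hand":0},{"dp":[-11,0,0],"angular":[0,0,0],"hand":0},{"dp":[-17,0,0],"angular":[0,0,0],"hand":0},{"dp":[-23,0,0],"angular":[0,0,0],"hand":0},{"dp":[-29,0,0],"angular":[0,0,0],"hand":0},{"dp":[-35,0,0],"angular":[0,0,0],"hand":0},{"dp":[-41,0,0],"angular":[0,0,0],"hand":0},{"dp":[-47,0,0],"angular":[0,0,0],"hand":0},{"dp":[-52,0,0],"angular":[0,0,0],"hand":0}]'

```text
time: 11.0
tool_pos: [524.7, 67.7, 42.0]
orientation: [3.139, -0.125, -0.001]
contact_force: [0.2, 0.4, -0.8]
grip_width: 15.7
```

Call:
servo_tool --commands '[{"dp":[-5,0,0],"angular":[0,0,0],"hand":0},{"dp":[-10,0,0],"angular":[0,0,0],"hand":0},{"dp":[-15,0,0],"angular":[0,0,0],"hand":0},{"dp":[-20,0,0],"angular":[0,0,0],"hand":0},{"dp":[-24,0,0],"angular":[0,0,0],"hand":0},{"dp":[-27,0,0],"angular":[0,0,0],"hand":0},{"dp":[-28,0,0],"angular":[0,0,0],"hand":0},{"dp":[-28,0,0],"angular":[0,0,0],"hand":0}]'

```text
time: 11.8
tool_pos: [496.9, 69.9, 41.9]
orientation: [3.139, -0.125, -0.002]
contact_force: [-0.3, -0.4, -1.2]
grip_width: 16.2
```

```bash
python3 go.py 460 72.5 41.8 -4.6;python3 - <<'E'
from h import *
for n in("side","top"): cv2.imwrite(f"pics/{n}9.png",optics.grab_frame(n)[:,:,::-1])
crop("pics/side9.png",210,210,80,60,10,"pics/s12.png")
crop("pics/top9.png",215,200,40,50,12,"pics/t12.png")
E
```

```text
t 11.8 pos [496.9  69.9  41.9] x-axis yaw -4.56 zaxis [-1.1e-03 -1.0e-04 -1.0e+00] F [-0.27 -0.35 -1.19] T [ 0.006 -0.009  0.015] w 16.2
dp [-37.0, 0.4, 0.1] ang [0.0001, 0.0011, 0.0006]
```

View pics/s12.png

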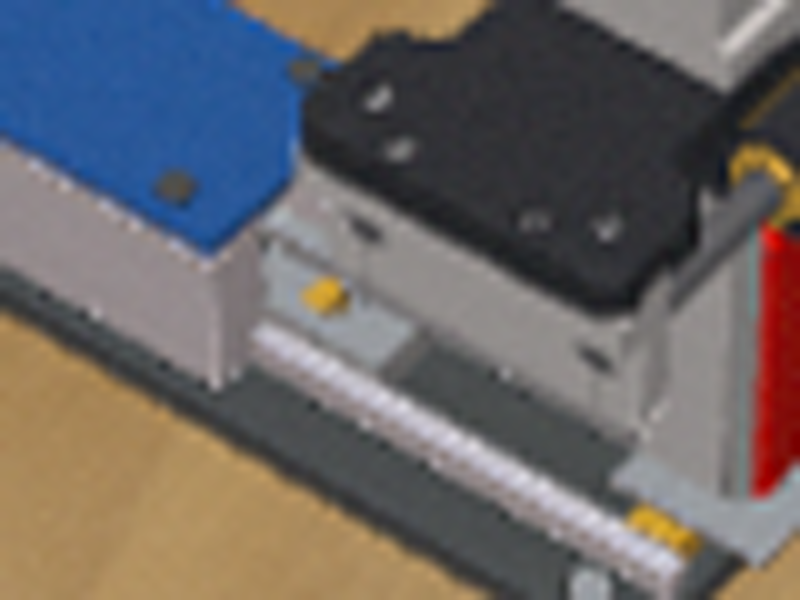

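View pics/t12.png

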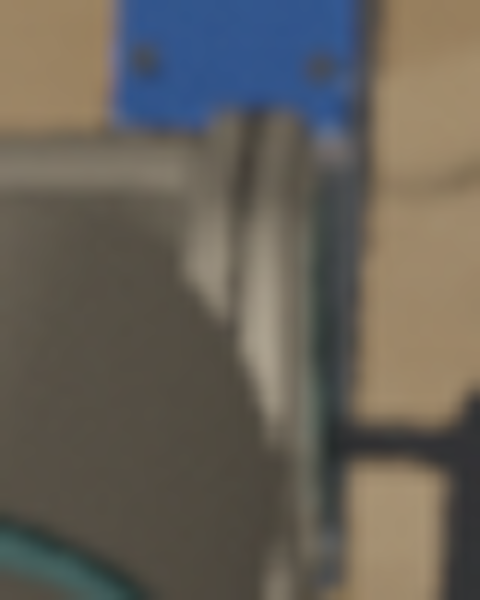

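Run:
```python
from h import *
S=lambda U,V:((U+.5)/10-.5+210,(V+.5)/10-.5+210)
a=np.radians(-4.6)
def jig(P): d=np.array(P)[:2]-[603,60.9]; return round(d[0]*np.cos(a)+d[1]*np.sin(a),1),round(-d[0]*np.sin(a)+d[1]*np.cos(a),1)
for p,z in[((378,368),20),((425,328),20),((370,360),20),((325,310),20),((325,285),26),((268,236),33),((640,520),19),((698,540),19)]: print(p,jig(onz("side",*S(*p),z)))
s=readout.state()["tool_pos"];print("hook inner X",jig(s)[0]-.3+122,jig(s))
```

```text
(378, 368) (np.float64(-24.3), np.float64(10.4))
(425, 328) (np.float64(-25.1), np.float64(-4.0))
(370, 360) (np.float64(-21.7), np.float64(9.7))
(325, 310) (np.float64(-5.6), np.float64(4.5))
(325, 285) (np.float64(-4.9), np.float64(3.3))
(268, 236) (np.float64(8.7), np.float64(4.6))
(640, 520) (np.float64(-90.1), np.float64(10.1))
(698, 540) (np.float64(-102.3), np.float64(7.3))
hook inner X 15.400000000000006 (np.float64(-106.3), np.float64(0.4))
```

Key has come out of the slot. Its front edge is at X≈-25 and the hook is at X≈15, so it spans 40 mm and the hook is bearing (tail about 0). The stop is at about -88, leaving about 63 mm. I draw 54 mm more, then creep.

Call:
servo_tool --commands '[{"dp":[-4,0,0],"angular":[0,0,0],"hand":0},{"dp":[-10,0,0],"angular":[0,0,0],"hand":0},{"dp":[-16,0.1,0],"angular":[0,0,0],"hand":0},{"dp":[-22,0.2,0],"angular":[0,0,0],"hand":0},{"dp":[-28,0.3,0],"angular":[0,0,0],"hand":0},{"dp":[-34,0.4,0],"angular":[0,0,0],"hand":0},{"dp":[-40,0.4,0],"angular":[0,0,0],"hand":0},{"dp":[-46,0.4,0],"angular":[0,0,0],"hand":0},{"dp":[-51,0.4,0],"angular":[0,0,0],"hand":0},{"dp":[-54,0.4,0],"angular":[0,0,0],"hand":0}]'

```text
time: 12.9
tool_pos: [442.7, 73.8, 42.0]
orientation: [3.139, -0.125, -0.002]
contact_force: [-0.3, -0.5, -1.5]
grip_width: 15.8
```

Call:
servo_tool --commands '[{"dp":[0,0,0],"angular":[0,0,0],"hand":0},{"dp":[0,0,0],"angular":[0,0,0],"hand":0},{"dp":[0,0,0],"angular":[0,0,0],"hand":0}]'

```text
time: 13.2
tool_pos: [443.3, 73.8, 41.9]
orientation: [3.139, -0.125, -0.001]
contact_force: [-0.6, 0.1, -1.0]
grip_width: 15.7
```

```bash
python3 go.py 435 72.5 41.8 -4.6;python3 - <<'E'
from h import *
for n in("side","top"): cv2.imwrite(f"pics/{n}10.png",optics.grab_frame(n)[:,:,::-1])
crop("pics/side10.png",220,210,80,60,10,"pics/s13.png")
E
```

```text
t 13.2 pos [443.3  73.8  41.9] x-axis yaw -4.57 zaxis [-9.e-04 -1.e-04 -1.e+00] F [-0.59  0.07 -0.95] T [ 0.009  0.028 -0.012] w 15.7
dp [-8.2, 1.9, 0.1] ang [0.0002, 0.0009, 0.0005]
```

View pics/s13.png

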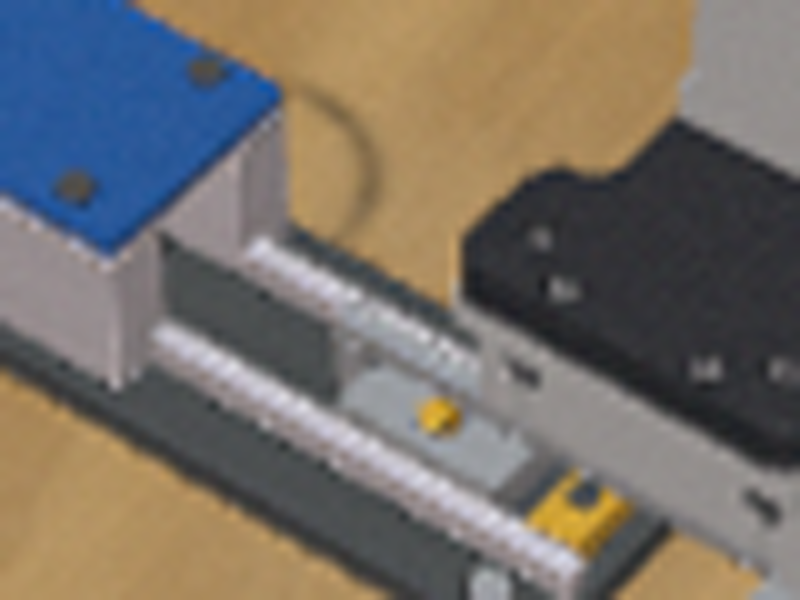

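The key now lies behind the brass stop with a gap of about 8 mm, and the hook is behind it. Creeping in.

Call:
servo_tool --commands '[{"dp":[-1,0,0],"angular":[0,0,0],"hand":0},{"dp":[-2,0,0],"angular":[0,0,0],"hand":0},{"dp":[-3,0,0],"angular":[0,0,0],"hand":0},{"dp":[-4,0,0],"angular":[0,0,0],"hand":0},{"dp":[-5,0,0],"angular":[0,0,0],"hand":0},{"dp":[-5.5,0,0],"angular":[0,0,0],"hand":0},{"dp":[-6,0,0],"angular":[0,0,0],"hand":0},{"dp":[-6,0,0],"angular":[0,0,0],"hand":0}]'

```text
time: 14.1
tool_pos: [437.3, 74.2, 42.0]
orientation: [3.139, -0.125, -0.001]
contact_force: [0.5, 0.2, -0.7]
grip_width: 15.8
```

```bash
python3 go.py 435 72.5 41.8 -4.6;python3 - <<'E'
from h import *
for n in("side",): cv2.imwrite(f"pics/{n}11.png",optics.grab_frame(n)[:,:,::-1])
crop("pics/side11.png",245,235,50,37,16,"pics/s14.png")
E
```

```text
t 14.1 pos [437.3  74.2  42. ] x-axis yaw -4.57 zaxis [-6.e-04 -1.e-04 -1.e+00] F [ 0.5   0.23 -0.72] T [0.004 0.009 0.042] w 15.8
dp [-2.2, 1.9, 0.2] ang [0.0001, 0.0006, 0.0006]
```

View pics/s14.png

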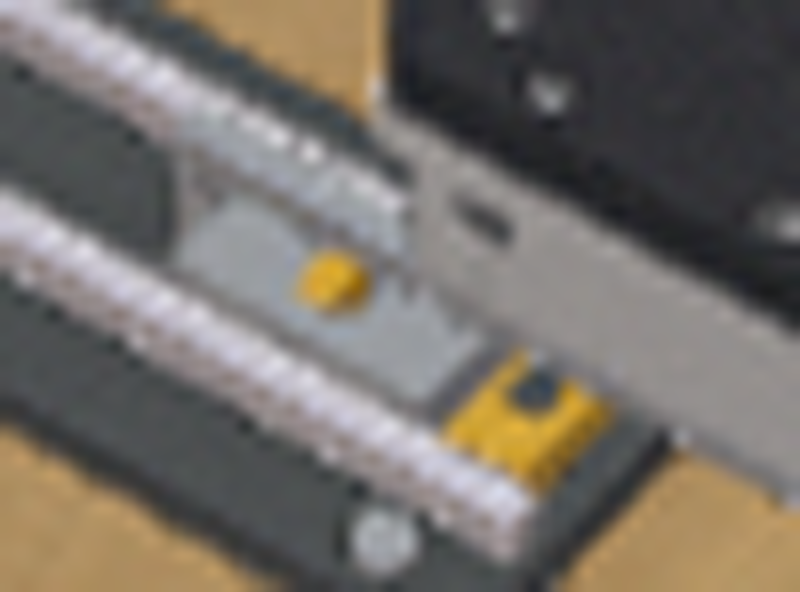

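There is still a gap of about 2 to 3 mm.

Call:
servo_tool --commands '[{"dp":[-0.5,0,0],"angular":[0,0,0],"hand":0},{"dp":[-1,0,0],"angular":[0,0,0],"hand":0},{"dp":[-1.5,0,0],"angular":[0,0,0],"hand":0},{"dp":[-2,0,0],"angular":[0,0,0],"hand":0},{"dp":[-2,0,0],"angular":[0,0,0],"hand":0}]'

```text
time: 14.65
tool_pos: [435.3, 74.4, 42.0]
orientation: [3.139, -0.125, -0.001]
contact_force: [-0.3, 0.4, -1.2]
grip_width: 15.8
```

Call:
servo_tool --commands '[{"dp":[-0.3,0,0],"angular":[0,0,0],"hand":0},{"dp":[-0.6,0,0],"angular":[0,0,0],"hand":0},{"dp":[-0.8,0,0],"angular":[0,0,0],"hand":0},{"dp":[-0.8,0,0],"angular":[0,0,0],"hand":0}]'

```text
time: 15.05
tool_pos: [434.6, 74.4, 42.0]
orientation: [3.139, -0.125, -0.001]
contact_force: [-0.4, -0.7, -1.5]
grip_width: 15.8
```

Call:
servo_tool --commands '[{"dp":[-0.3,0,0],"angular":[0,0,0],"hand":0},{"dp":[-0.6,0,0],"angular":[0,0,0],"hand":0},{"dp":[-0.8,0,0],"angular":[0,0,0],"hand":0},{"dp":[-0.8,0,0],"angular":[0,0,0],"hand":0}]'

```text
time: 15.45
tool_pos: [433.7, 74.5, 42.0]
orientation: [3.139, -0.125, -0.001]
contact_force: [0.4, -0.1, -1.1]
grip_width: 15.4
```

```bash
python3 go.py 433 72.5 41.8 -4.6;python3 - <<'E'
from h import *
for n in("side",): cv2.imwrite(f"pics/{n}12.png",optics.grab_frame(n)[:,:,::-1])
crop("pics/side12.png",245,235,50,37,16,"pics/s15.png")
E
```

```text
t 15.45 pos [433.7  74.5  42. ] x-axis yaw -4.57 zaxis [-7.e-04 -1.e-04 -1.e+00] F [ 0.4  -0.11 -1.14] T [ 0.03  -0.149  0.048] w 15.4
dp [-0.6, 2.1, 0.2] ang [0.0001, 0.0006, 0.0005]
```

View pics/s15.png

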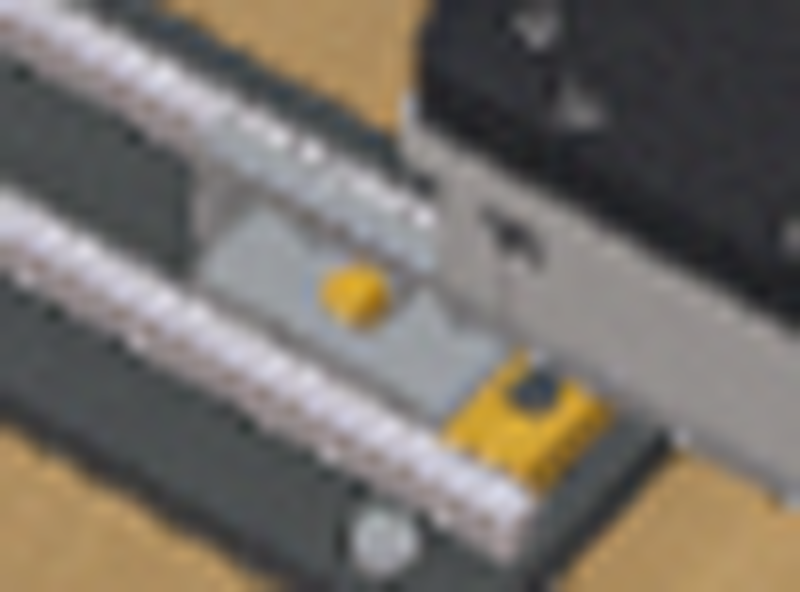

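The key has just reached the stop face, and a moment of -0.15 N·m is starting to show. Building force in small steps.

Call:
servo_tool --commands '[{"dp":[-0.2,0,0],"angular":[0,0,0],"hand":0},{"dp":[-0.3,0,0],"angular":[0,0,0],"hand":0},{"dp":[-0.3,0,0],"angular":[0,0,0],"hand":0}]'

```text
time: 15.8
tool_pos: [433.6, 74.5, 42.0]
orientation: [3.139, -0.125, -0.001]
contact_force: [1.0, -0.2, -2.1]
grip_width: 15.9
```

```bash
python3 go.py 433 72.5 41.8 -4.6
```

```text
t 15.8 pos [433.6  74.5  42. ] x-axis yaw -4.57 zaxis [-4.e-04 -1.e-04 -1.e+00] F [ 0.99 -0.19 -2.06] T [-0.002 -0.166  0.035] w 15.9
dp [-0.5, 2.1, 0.2] ang [0.0001, 0.0004, 0.0005]
```

Call:
servo_tool --commands '[{"dp":[-0.3,0,0],"angular":[0,0,0],"hand":0},{"dp":[-0.5,0,0],"angular":[0,0,0],"hand":0},{"dp":[-0.5,0,0],"angular":[0,0,0],"hand":0}]'

```text
time: 16.1
tool_pos: [433.5, 74.6, 42.0]
orientation: [3.139, -0.125, 0.001]
contact_force: [1.4, 0.5, -2.4]
grip_width: 15.8
```

```bash
python3 go.py 433 72.5 41.8 -4.6
```

```text
t 16.1 pos [433.5  74.6  42. ] x-axis yaw -4.57 zaxis [ 4.e-04 -0.e+00 -1.e+00] F [ 1.38  0.54 -2.36] T [ 0.049 -0.421 -0.026] w 15.8
dp [-0.3, 2.2, 0.2] ang [-0.0, -0.0004, 0.0006]
```

Call:
servo_tool --commands '[{"dp":[-0.3,0,0],"angular":[0,0,0],"hand":0},{"dp":[-0.5,0,0],"angular":[0,0,0],"hand":0},{"dp":[-0.5,0,0],"angular":[0,0,0],"hand":0}]'

```text
time: 16.4
tool_pos: [433.4, 74.7, 42.1]
orientation: [-3.139, 0.125, -0.002]
contact_force: [3.0, 1.1, -2.2]
grip_width: 15.4
```

```bash
python3 go.py 433 72.5 41.8 -4.6
```

```text
t 16.4 pos [433.4  74.7  42.1] x-axis yaw -4.57 zaxis [ 0.0011  0.     -1.    ] F [ 3.01  1.06 -2.19] T [ 0.021 -0.818  0.048] w 15.4
dp [-0.2, 2.2, 0.3] ang [-0.0001, -0.0011, 0.0005]
```

Call:
servo_tool --commands '[{"dp":[-0.4,0,0],"angular":[0,0,0],"hand":0},{"dp":[-0.8,0,0],"angular":[0,0,0],"hand":0},{"dp":[-0.8,0,0],"angular":[0,0,0],"hand":0},{"dp":[-0.8,0,0],"angular":[0,0,0],"hand":0}]'

```text
time: 16.8
tool_pos: [433.3, 74.7, 42.2]
orientation: [-3.139, 0.126, -0.004]
contact_force: [4.8, -0.1, -1.9]
grip_width: 15.7
```

```bash
python3 go.py 433 72.5 41.8 -4.6
```

```text
t 16.8 pos [433.3  74.7  42.2] x-axis yaw -4.58 zaxis [ 2.4e-03  1.0e-04 -1.0e+00] F [ 4.79 -0.09 -1.89] T [-0.096 -1.299  0.016] w 15.7
dp [-0.1, 2.2, 0.4] ang [-0.0003, -0.0024, 0.0003]
```

Call:
servo_tool --commands '[{"dp":[-0.4,0,0],"angular":[0,0,0],"hand":0},{"dp":[-0.8,0,0],"angular":[0,0,0],"hand":0},{"dp":[-1.1,0,0],"angular":[0,0,0],"hand":0},{"dp":[-1.1,0,0],"angular":[0,0,0],"hand":0}]'

```text
time: 17.2
tool_pos: [433.2, 74.8, 42.3]
orientation: [-3.139, 0.126, -0.007]
contact_force: [6.0, -0.6, -1.5]
grip_width: 15.6
```

```bash
python3 go.py 433 72.5 41.8 -4.6;python3 - <<'E'
from h import *
for n in("side",): cv2.imwrite(f"pics/{n}13.png",optics.grab_frame(n)[:,:,::-1])
crop("pics/side13.png",240,225,60,45,13,"pics/s16.png")
E
```

```text
t 17.2 pos [433.2  74.8  42.3] x-axis yaw -4.6 zaxis [ 4.3e-03  1.0e-04 -1.0e+00] F [ 6.03 -0.58 -1.54] T [-0.074 -1.626  0.013] w 15.6
dp [-0.0, 2.3, 0.5] ang [-0.0005, -0.0043, 0.0]
```

View pics/s16.png

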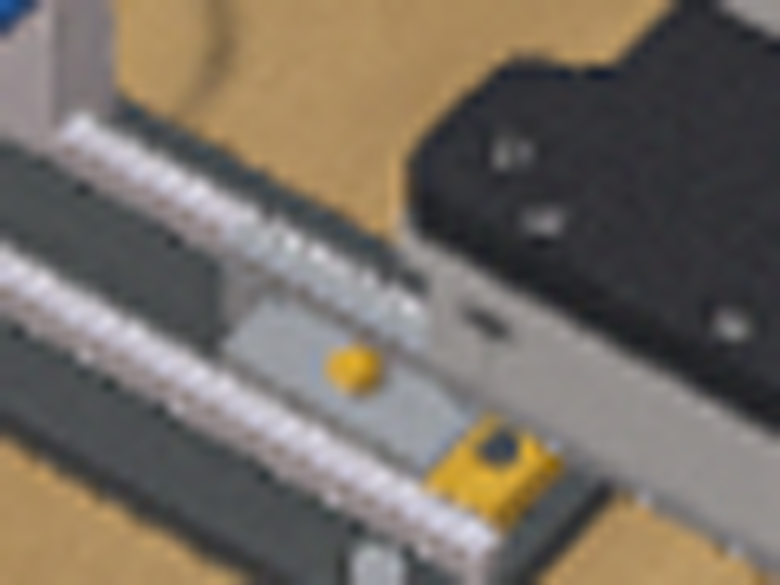

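Call:
servo_tool --commands '[{"dp":[-0.5,0,0],"angular":[0,0,0],"hand":0},{"dp":[-1.0,0,0],"angular":[0,0,0],"hand":0},{"dp":[-1.4,0,0],"angular":[0,0,0],"hand":0},{"dp":[-1.4,0,0],"angular":[0,0,0],"hand":0}]'

```text
time: 17.65
tool_pos: [433.1, 74.9, 42.5]
orientation: [-3.139, 0.126, -0.01]
contact_force: [7.3, -0.7, -2.4]
grip_width: 16.0
```

```bash
python3 go.py 433 72.5 41.8 -4.6
```

```text
t 17.65 pos [433.1  74.9  42.5] x-axis yaw -4.62 zaxis [ 6.7e-03  2.0e-04 -1.0e+00] F [ 7.25 -0.69 -2.42] T [-0.143 -2.004 -0.021] w 16.0
dp [0.1, 2.4, 0.7] ang [-0.0007, -0.0066, -0.0003]
```

Call:
servo_tool --commands '[{"dp":[-0.6,0,0],"angular":[0,0,0],"hand":0},{"dp":[-1.2,0,0],"angular":[0,0,0],"hand":0},{"dp":[-1.7,0,0],"angular":[0,0,0],"hand":0},{"dp":[-1.7,0,0],"angular":[0,0,0],"hand":0}]'

```text
time: 18.05
tool_pos: [433.0, 75.0, 42.8]
orientation: [-3.138, 0.127, -0.015]
contact_force: [9.1, -1.0, -2.1]
grip_width: 15.5
```

```bash
python3 go.py 433 72.5 41.8 -4.6;python3 - <<'E'
from h import *
for n in("side",): cv2.imwrite(f"pics/{n}14.png",optics.grab_frame(n)[:,:,::-1])
crop("pics/side14.png",240,225,60,45,13,"pics/s17.png")
E
```

```text
t 18.05 pos [433.   75.   42.8] x-axis yaw -4.64 zaxis [ 9.7e-03  3.0e-04 -1.0e+00] F [ 9.1  -0.99 -2.07] T [-0.322 -2.508 -0.037] w 15.5
dp [0.2, 2.5, 1.0] ang [-0.0011, -0.0096, -0.0007]
```

View pics/s17.png

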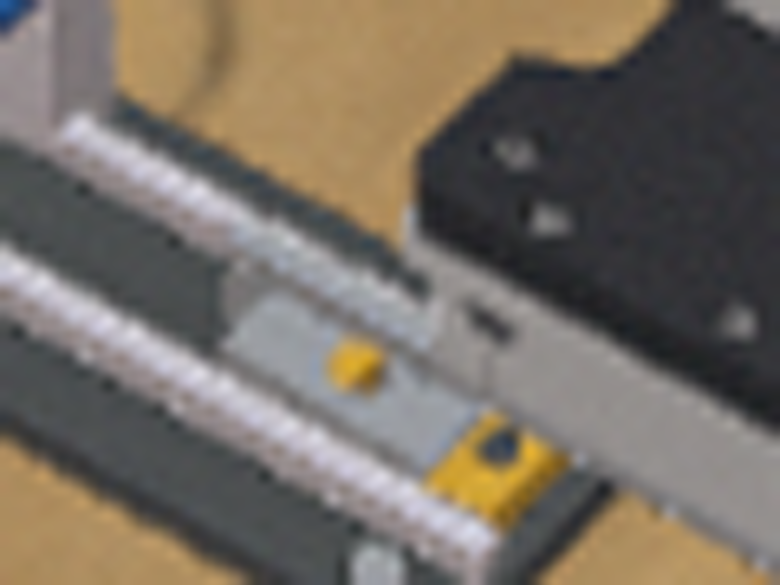

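The pull is 9.1 N with the key tight against the stop and the hook still engaged. Holding.

Call:
servo_tool --commands '[{"dp":[0,0,0],"angular":[0,0,0],"hand":0},{"dp":[0,0,0],"angular":[0,0,0],"hand":0},{"dp":[0,0,0],"angular":[0,0,0],"hand":0},{"dp":[0,0,0],"angular":[0,0,0],"hand":0},{"dp":[0,0,0],"angular":[0,0,0],"hand":0}]'

```text
time: 18.6
tool_pos: [432.9, 75.0, 42.7]
orientation: [-3.138, 0.127, -0.015]
contact_force: [8.8, -0.8, -0.9]
grip_width: 15.8
```

Call:
servo_tool --commands '[{"dp":[0,0,0],"angular":[0,0,0],"hand":0},{"dp":[0,0,0],"angular":[0,0,0],"hand":0},{"dp":[0,0,0],"angular":[0,0,0],"hand":0},{"dp":[0,0,0],"angular":[0,0,0],"hand":0},{"dp":[0,0,0],"angular":[0,0,0],"hand":0},{"dp":[0,0,0],"angular":[0,0,0],"hand":0},{"dp":[0,0,0],"angular":[0,0,0],"hand":0}]'

```text
time: 19.3
tool_pos: [433.0, 75.0, 42.8]
orientation: [-3.138, 0.127, -0.015]
contact_force: [9.8, -1.6, -2.1]
grip_width: 15.7
```

```bash
python3 go.py 433 72.5 41.8 -4.6
```

```text
t 19.3 pos [433.   75.   42.8] x-axis yaw -4.64 zaxis [ 9.6e-03  3.0e-04 -1.0e+00] F [ 9.8  -1.56 -2.05] T [-0.271 -2.39  -0.011] w 15.7
dp [0.2, 2.5, 1.0] ang [-0.0011, -0.0096, -0.0007]
```

The pull held 8.8 to 9.8 N for over 1.2 s. Unhooking: back off towards +x, then lift.

Call:
servo_tool --commands '[{"dp":[1.5,0,0],"angular":[0,0,0],"hand":0},{"dp":[3,0,0],"angular":[0,0,0],"hand":0},{"dp":[4.5,0,0],"angular":[0,0,0],"hand":0},{"dp":[6,0,0],"angular":[0,0,0],"hand":0},{"dp":[7.5,0,0],"angular":[0,0,0],"hand":0},{"dp":[9,0,0],"angular":[0,0,0],"hand":0},{"dp":[11,0,0],"angular":[0,0,0],"hand":0},{"dp":[12,0,0],"angular":[0,0,0],"hand":0},{"dp":[12,0,0],"angular":[0,0,0],"hand":0}]'

```text
time: 20.2
tool_pos: [439.0, 74.0, 41.8]
orientation: [3.139, -0.125, -0.003]
contact_force: [-0.5, -0.5, -2.0]
grip_width: 15.7
```

```bash
python3 go.py 438 74 41.8 -4.6;python3 - <<'E'
from h import *
for n in("side",): cv2.imwrite(f"pics/{n}15.png",optics.grab_frame(n)[:,:,::-1])
crop("pics/side15.png",240,225,60,45,13,"pics/s18.png")
E
```

```text
t 20.2 pos [439.   74.   41.8] x-axis yaw -4.57 zaxis [-1.7e-03 -2.0e-04 -1.0e+00] F [-0.47 -0.51 -2.02] T [ 0.012 -0.006 -0.003] w 15.7
dp [-1.0, 0.0, -0.0] ang [0.0004, 0.0017, 0.0005]
```

View pics/s18.png

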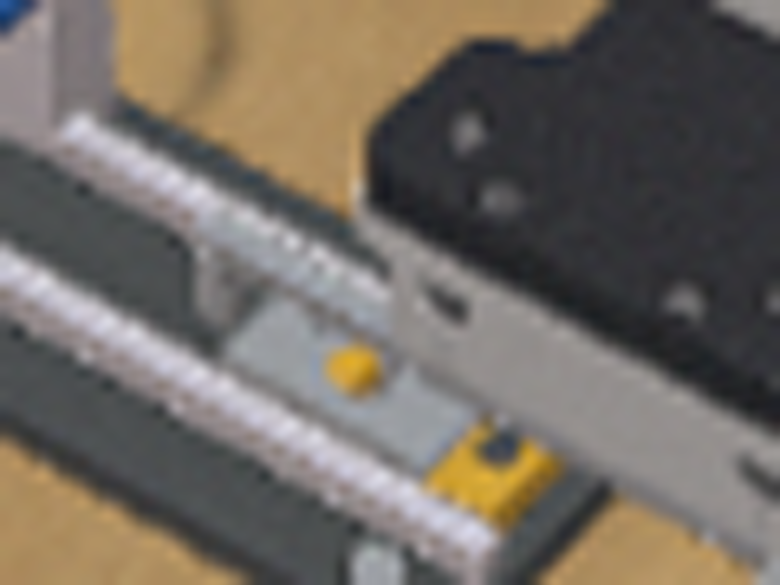

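The hook is clear behind the key and the key is still seated. Lifting straight up.

Call:
servo_tool --commands '[{"dp":[0,0,-3],"angular":[0,0,0],"hand":0},{"dp":[0,0,-8],"angular":[0,0,0],"hand":0},{"dp":[0,0,-15],"angular":[0,0,0],"hand":0},{"dp":[0,0,-25],"angular":[0,0,0],"hand":0},{"dp":[0,0,-38],"angular":[0,0,0],"hand":0},{"dp":[0,0,-52],"angular":[0,0,0],"hand":0},{"dp":[0,0,-68],"angular":[0,0,0],"hand":0},{"dp":[0,0,-82],"angular":[0,0,0],"hand":0},{"dp":[0,0,-93],"angular":[0,0,0],"hand":0},{"dp":[0,0,-93],"angular":[0,0,0],"hand":0}]'

```text
time: 21.25
tool_pos: [440.6, 74.3, 136.8]
orientation: [-3.138, 0.125, -0.005]
contact_force: [0.1, 0.2, -1.3]
grip_width: 15.9
```

```bash
python3 go.py 477.3 -283.5 135 10.5;python3 - <<'E'
from h import *
for n in("side",): cv2.imwrite(f"pics/{n}16.png",optics.grab_frame(n)[:,:,::-1])
crop("pics/side16.png",200,170,120,90,6,"pics/s19.png")
s=readout.state()["tool_pos"];o=s-[.3,0,8.4];a=np.radians(-4.57);x=np.array([np.cos(a),np.sin(a),0])
for n in("side",): print(n,proj(n,o+128*x),proj(n,o+40*x),proj(n,o+125*x-[0,0,21]))
E
```

```text
t 21.25 pos [440.6  74.3 136.8] x-axis yaw -4.56 zaxis [ 3.e-03  9.e-04 -1.e+00] F [ 0.11  0.16 -1.33] T [-0.005 -0.013  0.038] w 15.9
dp [65.0, 353.8, 1.6] ang [-0.0007, -0.0031, -0.2629]
side (np.float64(254.1657445356492), np.float64(207.16944394403743)) (np.float64(292.69834218790953), np.float64(227.39159975553494)) (np.float64(255.55420648018836), np.float64(215.88723762880267))
```

View pics/s19.png

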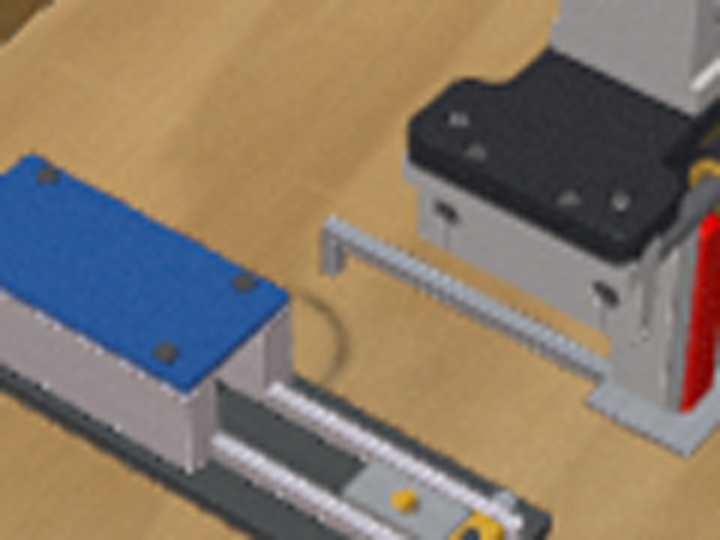

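Call:
servo_tool --commands '[{"dp":[3,14,0],"angular":[0,0,-0.01],"hand":0},{"dp":[8,44,0],"angular":[0,0,-0.03],"hand":0},{"dp":[15,84,0],"angular":[0,0,-0.06],"hand":0},{"dp":[23,126,0],"angular":[0,0,-0.09],"hand":0},{"dp":[31,170,0],"angular":[0,0,-0.125],"hand":0},{"dp":[39,214,0],"angular":[0,0,-0.16],"hand":0},{"dp":[47,258,0],"angular":[0,0,-0.195],"hand":0},{"dp":[55,300,0],"angular":[0,0,-0.225],"hand":0},{"dp":[62,336,0],"angular":[0,0,-0.25],"hand":0},{"dp":[65,353.8,0],"angular":[-0.0007,0,-0.2629],"hand":0}]'

```text
time: 22.3
tool_pos: [475.2, -288.1, 134.4]
orientation: [3.127, 0.281, -0.002]
contact_force: [-0.1, 0.5, -0.7]
grip_width: 15.8
```

Call:
servo_tool --commands '[{"dp":[0,0,0],"angular":[0,0,0],"hand":0},{"dp":[0,0,0],"angular":[0,0,0],"hand":0},{"dp":[0,0,0],"angular":[0,0,0],"hand":0},{"dp":[0,0,0],"angular":[0,0,0],"hand":0},{"dp":[0,0,0],"angular":[0,0,0],"hand":0},{"dp":[0,0,0],"angular":[0,0,0],"hand":0}]'

```text
time: 22.9
tool_pos: [476.4, -283.1, 135.1]
orientation: [3.128, 0.289, -0.001]
contact_force: [0.2, -0.0, -1.7]
grip_width: 15.4
```

```bash
python3 go.py 477.3 -283.5 135 10.5;python3 - <<'E'
from h import *
for n in("side","top"): cv2.imwrite(f"pics/{n}17.png",optics.grab_frame(n)[:,:,::-1])
crop("pics/side17.png",310,100,80,60,10,"pics/s20.png")
crop("pics/top17.png",325,195,60,75,8,"pics/t20.png")
s=readout.state()["tool_pos"];o=s-[.3,0,8.4];a=np.radians(10.5);x=np.array([np.cos(a),np.sin(a),0])
for n in("side","top"): print(n,proj(n,o+128*x),proj(n,o+40*x),proj(n,o+125*x-[0,0,21]))
E
```

```text
t 22.9 pos [ 476.4 -283.1  135.1] x-axis yaw 10.56 zaxis [-4.e-04 -7.e-04 -1.e+00] F [ 0.22 -0.05 -1.75] T [-0.013 -0.004 -0.002] w 15.4
dp [0.9, 0.6, 0.1] ang [0.0006, 0.0005, 0.001]
side (np.float64(318.85891249343604), np.float64(121.9978924778005)) (np.float64(355.7371615379148), np.float64(130.2222195111532)) (np.float64(319.3722754502056), np.float64(129.87429695439033))
top (np.float64(351.4978007017792), np.float64(203.99391996351625)) (np.float64(359.1165441164899), np.float64(235.80621962847863)) (np.float64(350.4302940579238), np.float64(206.51090890177684))
```

View pics/s20.png

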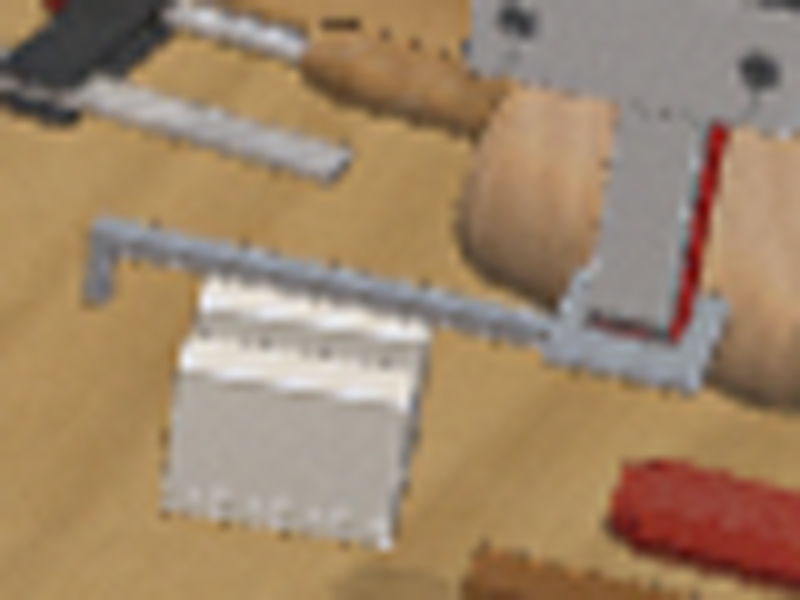

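View pics/t20.png

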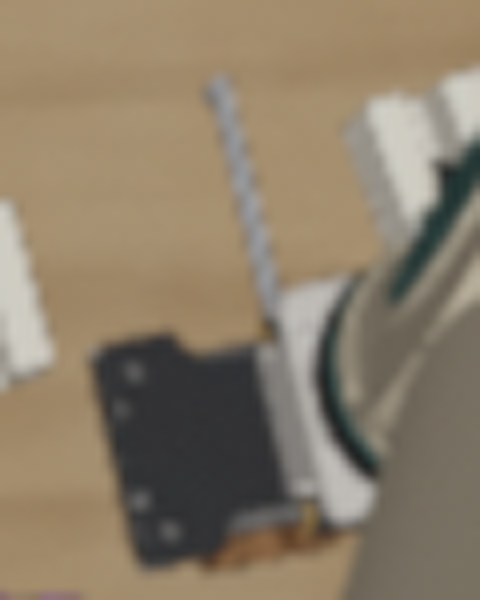

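The pick is still straight in the grip: bar end at side (319.2,121.7) against a predicted (318.9,122.0). Lowering it into the rack.

Call:
servo_tool --commands '[{"dp":[0.5,0.3,8],"angular":[0,0,0],"hand":0},{"dp":[0.9,0.5,20],"angular":[0,0,0.001],"hand":0},{"dp":[0.9,0.5,33],"angular":[0,0,0.001],"hand":0},{"dp":[0.9,0.5,45],"angular":[0,0,0.001],"hand":0},{"dp":[0.9,0.5,56],"angular":[0,0,0.001],"hand":0},{"dp":[0.9,0.5,65],"angular":[0,0,0.001],"hand":0},{"dp":[0.9,0.5,72],"angular":[0,0,0.001],"hand":0},{"dp":[0.9,0.5,76],"angular":[0,0,0.001],"hand":0},{"dp":[0.9,0.5,78],"angular":[0,0,0.001],"hand":0},{"dp":[0.9,0.5,78],"angular":[0,0,0.001],"hand":0}]'

```text
time: 24.0
tool_pos: [477.1, -284.2, 56.9]
orientation: [3.128, 0.285, -0.001]
contact_force: [0.1, 0.7, -1.1]
grip_width: 15.5
```

```bash
python3 go.py 477.3 -283.5 54.5 10.5;python3 - <<'E'
from h import *
for n in("side","top"): cv2.imwrite(f"pics/{n}18.png",optics.grab_frame(n)[:,:,::-1])
crop("pics/side18.png",310,120,80,60,10,"pics/s21.png")
E
```

```text
t 24.0 pos [ 477.1 -284.2   56.9] x-axis yaw 10.43 zaxis [-5.e-04 -8.e-04 -1.e+00] F [ 0.07  0.73 -1.1 ] T [0.002 0.017 0.062] w 15.5
dp [0.3, -0.7, 2.4] ang [0.0007, 0.0006, -0.0012]
```

View pics/s21.png

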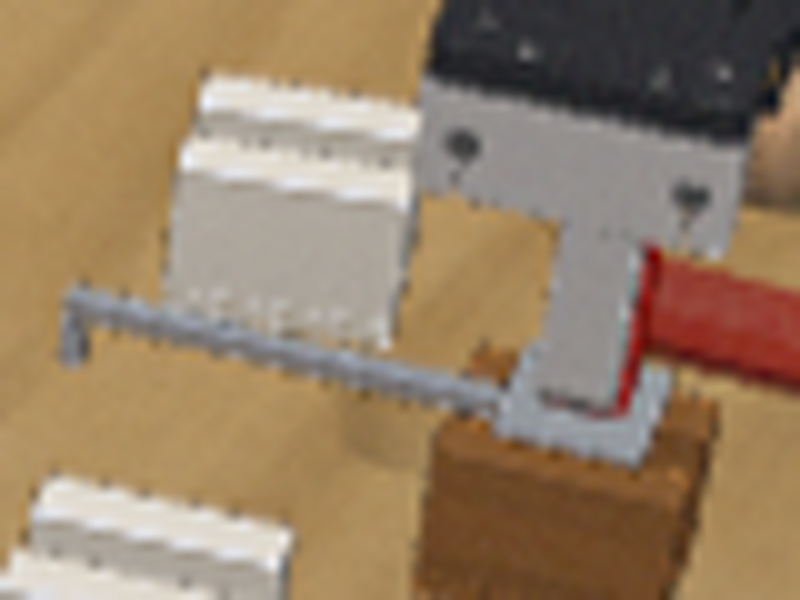

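The guard is about 2 mm above the rack top and the bar is in its slot. Lowering further.

Call:
servo_tool --commands '[{"dp":[0,-0.4,0.6],"angular":[0,0,0],"hand":0},{"dp":[0,-0.4,1.2],"angular":[0,0,0],"hand":0},{"dp":[0,-0.4,1.7],"angular":[0,0,0],"hand":0},{"dp":[0,-0.4,2.2],"angular":[0,0,0],"hand":0},{"dp":[0,-0.4,2.2],"angular":[0,0,0],"hand":0}]'

```text
time: 24.6
tool_pos: [477.0, -283.8, 54.7]
orientation: [3.128, 0.286, -0.001]
contact_force: [0.4, 0.1, -1.0]
grip_width: 15.8
```

```bash
python3 go.py 477.3 -283.5 54.5 10.5;python3 - <<'E'
from h import *
for n in("side",): cv2.imwrite(f"pics/{n}19.png",optics.grab_frame(n)[:,:,::-1])
crop("pics/side19.png",310,120,80,60,10,"pics/s22.png")
E
```

```text
t 24.6 pos [ 477.  -283.8   54.7] x-axis yaw 10.44 zaxis [-6.e-04 -8.e-04 -1.e+00] F [ 0.43  0.09 -0.98] T [-0.019 -0.009  0.045] w 15.8
dp [0.4, -0.2, 0.2] ang [0.0007, 0.0008, -0.0011]
```

View pics/s22.png

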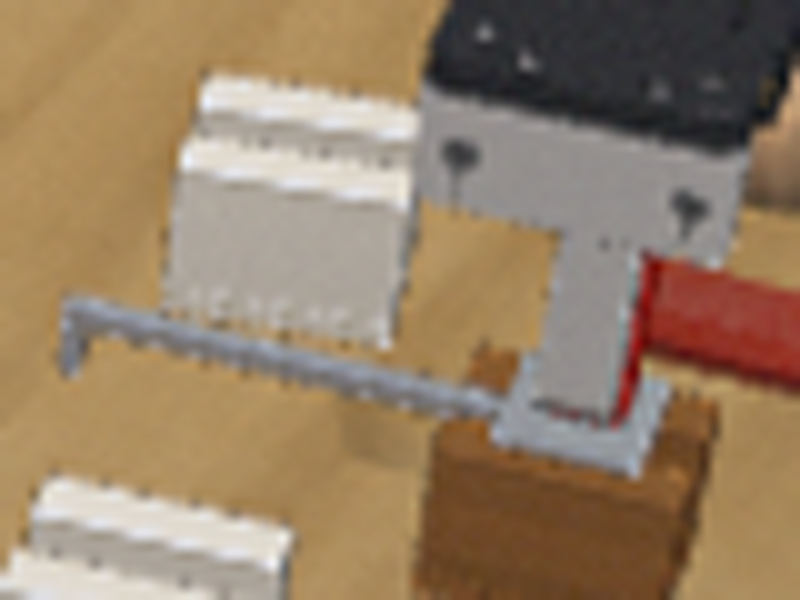

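Call:
servo_tool --commands '[{"dp":[0.2,0,0.3],"angular":[0,0,0],"hand":0},{"dp":[0.2,0,0.6],"angular":[0,0,0],"hand":0},{"dp":[0.2,0,0.6],"angular":[0,0,0],"hand":0}]'

```text
time: 24.95
tool_pos: [477.2, -283.8, 54.5]
orientation: [3.128, 0.286, -0.001]
contact_force: [-1.4, 1.5, 4.1]
grip_width: 15.7
```

Call:
servo_tool --commands '[{"dp":[0,0,0],"angular":[0,0,0],"hand":0.2},{"dp":[0,0,0],"angular":[0,0,0],"hand":0.25},{"dp":[0,0,0],"angular":[0,0,0],"hand":0.35},{"dp":[0,0,0],"angular":[0,0,0],"hand":0.5},{"dp":[0,0,0],"angular":[0,0,0],"hand":0.6},{"dp":[0,0,0],"angular":[0,0,0],"hand":0.6},{"dp":[0,0,0],"angular":[0,0,0],"hand":0.6}]'

```text
time: 25.65
tool_pos: [477.2, -283.7, 54.2]
orientation: [3.128, 0.286, -0.001]
contact_force: [-0.0, 0.3, 0.4]
grip_width: 56.5
```

```bash
python3 go.py 477.3 -283.5 170 10.5;python3 - <<'E'
from h import *
for n in("side",): cv2.imwrite(f"pics/{n}20.png",optics.grab_frame(n)[:,:,::-1])
crop("pics/side20.png",310,120,80,60,10,"pics/s23.png")
E
```

```text
t 25.65 pos [ 477.2 -283.7   54.2] x-axis yaw 10.44 zaxis [-5.e-04 -8.e-04 -1.e+00] F [-0.04  0.27  0.41] T [ 0.007  0.01  -0.012] w 56.5
dp [0.1, -0.1, -115.8] ang [0.0007, 0.0007, -0.001]
```

View pics/s23.png

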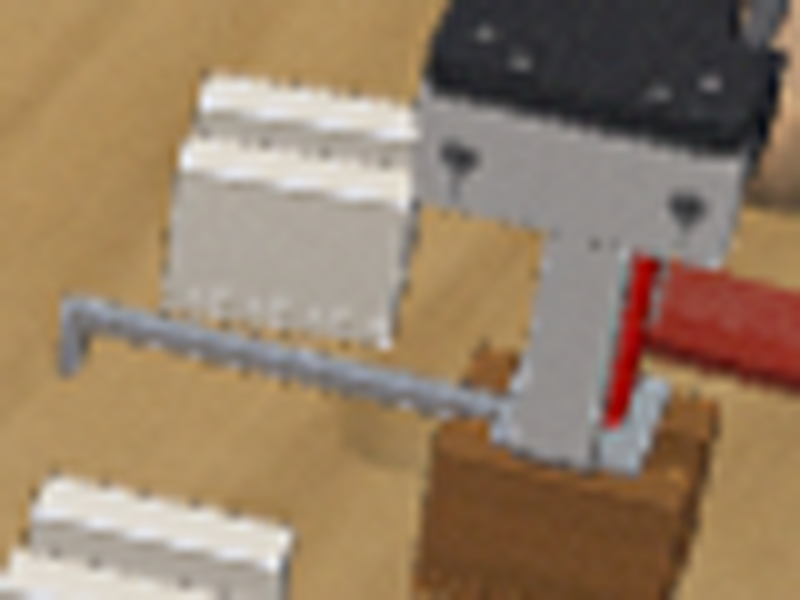

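Released; the pick rests upright. Withdrawing upwards.

Call:
servo_tool --commands '[{"dp":[0,0,-5],"angular":[0,0,0],"hand":0.6},{"dp":[0,0,-20],"angular":[0,0,0],"hand":0.6},{"dp":[0,0,-40],"angular":[0,0,0],"hand":0.6},{"dp":[0,0,-65],"angular":[0,0,0],"hand":0.6},{"dp":[0,0,-90],"angular":[0,0,0],"hand":0.6},{"dp":[0,0,-115],"angular":[0,0,0],"hand":0.6},{"dp":[0,0,-140],"angular":[0,0,0],"hand":0.6},{"dp":[0,0,-155],"angular":[0,0,0],"hand":0.6},{"dp":[0,0,-155],"angular":[0,0,0],"hand":0.6},{"dp":[0,0,-155],"angular":[0,0,0],"hand":0.6}]'

```text
time: 26.7
tool_pos: [477.1, -283.4, 209.1]
orientation: [3.128, 0.286, -0.001]
contact_force: [-0.0, 0.5, -0.1]
grip_width: 56.0
```

Call:
servo_tool --commands '[{"dp":[-30,20,0],"angular":[0,0,0],"hand":0.6},{"dp":[-60,45,0],"angular":[0,0,0],"hand":0.6},{"dp":[-80,75,0],"angular":[0,0,0],"hand":0.6},{"dp":[-90,105,0],"angular":[0,0,0],"hand":0.6},{"dp":[-100,135,0],"angular":[0,0,0],"hand":0.6},{"dp":[-100,150,0],"angular":[0,0,0],"hand":0.6},{"dp":[-100,150,0],"angular":[0,0,0],"hand":0.6},{"dp":[-100,150,0],"angular":[0,0,0],"hand":0.6}]'

```text
time: 27.5
tool_pos: [405.7, -447.9, 207.9]
orientation: [-3.127, -0.286, 0.003]
contact_force: [-0.0, 0.5, 0.1]
grip_width: 56.4
```

```bash
python3 go.py 477.3 -283.5 170 10.5;python3 - <<'E'
from h import *
for n in("side","top"): cv2.imwrite(f"pics/{n}21.png",optics.grab_frame(n)[:,:,::-1])
crop("pics/side21.png",300,115,100,75,8,"pics/s24.png")
crop("pics/side21.png",180,190,120,90,6,"pics/s25.png")
crop("pics/top21.png",325,200,66,75,8,"pics/t25.png")
E
```

```text
t 27.5 pos [ 405.7 -447.9  207.9] x-axis yaw 10.45 zaxis [-0.0022  0.0018 -1.    ] F [-0.01  0.54  0.11] T [ 0.037 -0.007 -0.004] w 56.4
dp [100.3, -148.6, 38.1] ang [-0.0022, 0.0018, -0.0009]
```

View pics/s24.png

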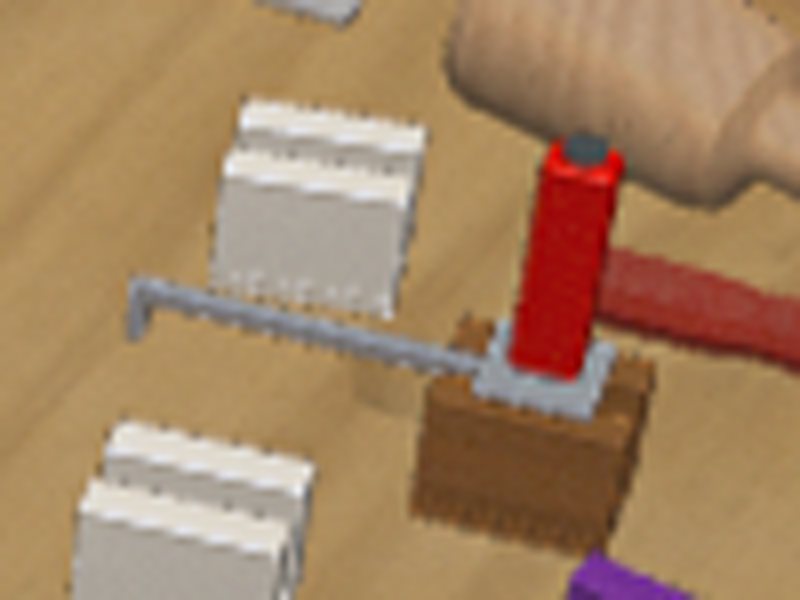

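View pics/s25.png

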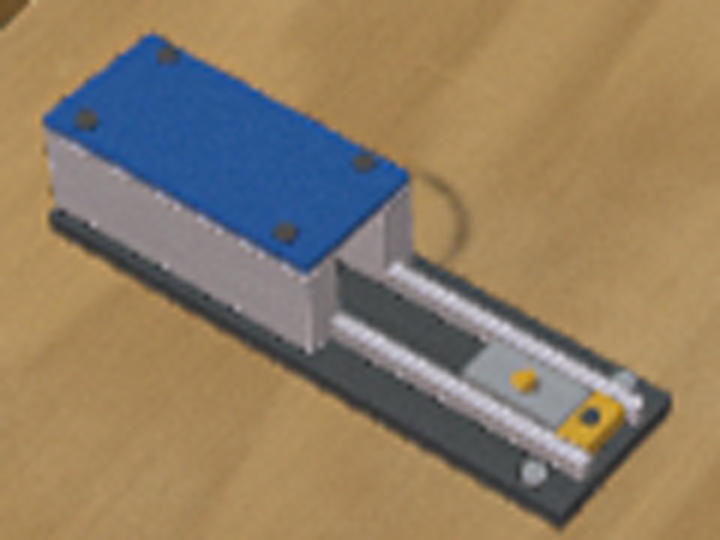

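View pics/side21.png

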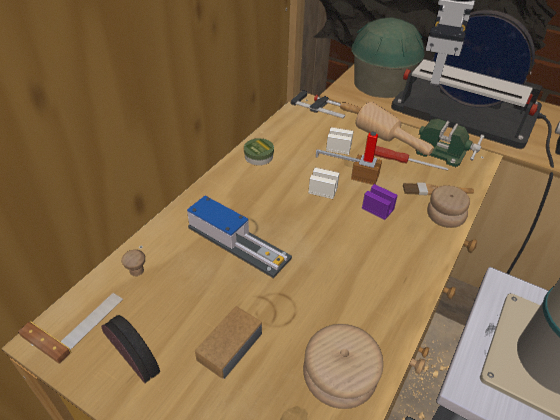

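View pics/t25.png

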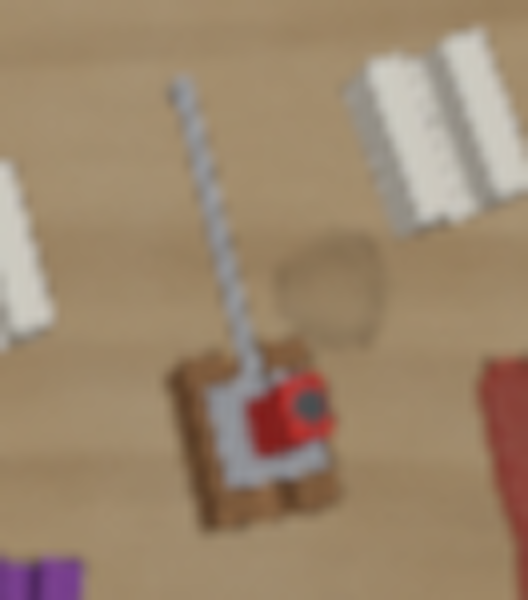

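The pick is back at its original pixels (cap at side crop (588,148), bar end (138,285)). The key is flush against the stop at side crop (575,410) and fully out of the slot. The cork, knob and tin have not moved, and the arm is clear. Handing in.

```bash
python3 -c "
from plant import ticket
print(ticket.job_done())"
```

```text
the job is handed in; nothing more can be done
None
```

The key is seated against the brass stop and the pick is back upright in its brown rack. I handed the job in at about 27.5 s on the robot clock.

- **Hooking and drawing:** I reached the pick in over the key, lowered it behind and drew the key 144 mm to the stop. There was no sign of contact with the jig's walls or cover.
- **Pressing home:** The pull built up slowly and read 8.8 to 9.8 N in three readings over about 1.25 s. No reading was higher than that, but I read the force only at the end of each short move.
- **Unhooking and replacing:** I backed off, lifted clear and returned the pick. The highest reading while setting it down was about 4 N.
- **Last pictures:** The key is flush with the stop and fully out of the slot. The pick is at its starting pixels in both views, and the cork, knob and tin have not moved.
- **Small disagreements:** Under the pull the tool tilted about 0.6°, and afterwards the hook sat about 1 px (1 to 2 mm) higher than predicted. The pick levelled out on release. One move call was refused for a missing field, with no effect on the arm.

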